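Load the router's vacuum bed

ROBOT

A 7-joint arm with a two-finger parallel gripper is mounted at the origin on the work surface. World frame = base frame: x ahead of the robot, y to its left, z up, the work surface at z = 0. Lengths are in m, angles in rad, forces in N, time in s.
With the tool pointing down it reaches from about 0.425 to 0.875 m from the base axis. Payload 8.4 kg.
Tool frame: the origin (TCP) lies midway between the tips of the shut fingers; the grasp point (between the pads) lies 19 mm behind it; z points along the fingers, y is the direction in which the jaws open and shut (so a half turn about z gives the same grasp; the last joint's range is limited). The gripper opens to 87 mm and grips with 3 to 60 N. Pads are 19 mm wide; open, the fingers measure 117 mm over their backs; the gripper's body (75 mm by 190 mm) begins 51 mm behind the grasp point.
Start: joints at [-1.294, 0.333, 0.04, 1.465, -0.013, 1.343, -0.059], TCP at [0.239, 0.605, 0.223] pointing down, gripper open.
Joint ranges: [-2.58, 2.58], [-0.38, 2.09], [-1.3, 1.39], [0.25, 2.4], [-1.5, 4.64], [0.08, 2.09], [-2.65, 2.65]. Speed limits (rad/s): [2.22, 2.22, 2.79, 2.79, 3.14, 3.14, 3.14].

INTERFACE

Orientations are given as a unit quaternion [w, x, y, z].
In Python, from rig import bot gives the robot as it stands. The module is installed in compiled form; this text tells all that it offers.
- The arm moves only by the tool drive_tool, never from a script. Its argument "moves" is text: rows parted by semicolons, each of 7 numbers parted by spaces: the turn, a rotation vector about the tool's x, y, z in rad, then the shift along the tool's x, y, z in mm, then the finger opening in mm, from 0 to 87. A call has exactly 10 rows; each row shifts and turns the commanded pose from where the row before left it, along the tool's axes as they then stand; what a row does not reach is not made up. A row lasts 1/8 s, in which the tool goes at most 62.5 mm and 10.7 degrees, less where a joint would pass 70% of its speed; a pose out of reach is approached as far as the arm can. A call is refused whole if a number of a shift passes 62.5 or a number of a turn 0.188, either way. A call with a gripper value outside its range is refused whole. The fingers move at their own pace and stop on an object; "newtons" is the grip in N (left out, the last holds). Time passes only in rows, so rows that do not move let the fingers close, or fill a call up. It gives the time, the measured TCP pose, the force and the opening at its end, in the units of the state.
- bot.get_state(): the state, without advancing time (a new reading comes with each control period).
- bot.grab_frame(name): name is "scene" or "side" or "wrist"; returns a dict with "img" (400x640x3 uint8, red, green, blue), "fx", "fy", "cx", "cy" (pixels), "k1" (the pictures are not rectified: a ray, as slopes to the right and down, at radius r is drawn at 1 + k1 r^2 times it, then the intrinsics apply), "xyz" and "attitude" of the camera in the world. Camera axes: x right, y down, z forward; pixel columns grow to the right and rows downward; lengths in m; the calibration is good to about 2 mm. A picture is of the moment at which its call begins. There is no depth.
- bot.close_job(): hands the job in, once; it reports no verdict.
Trained networks look in the newest picture that a camera, given by its name, has taken for a name from the list of things; names that differ only in an ending like _2 or _b are one class to them, and where a whole thing is asked for, a point or a joint stands for the part that bears it (a point fixed in the world has none). Each returns a list of dicts, best first, with "score" (0 to 1); they miss things now and then, are a little off and sometimes report something else, mostly with a low value. They report only what shows in the picture. A call takes as long as a camera call. They do not tell look-alikes from the thing itself.
- bot.trace(label, camera): "mask" (400x640 bool, what is visible of it).
- bot.tip_of(label, camera): "xyz" ([x, y, z] in m, in world coordinates, good to about 4 mm: a listed point, or the origin of a listed thing).
The state is a dict: "time_s": time; "joints": joint angles; "joint_velocities": joint speeds; "tau": joint torques, N m; "eef_pos": TCP position; "eef_rot": TCP orientation; "wrist_force": force on the tool from outside, world axes, zero at the start; "torque": the same for the moment, N m; "finger_gap": finger opening in m.
Only numpy, scipy, OpenCV 4.12 (cv2) and the standard library are available. Lean on these libraries where they do the work, as an engineer would, in place of code of your own. Each camera call takes 0.05 s, during which the arm holds its last target.

TASK

Get the router's vacuum bed ready for cutting: put the loose offcut that lies on the bed into the scrap tray, push every plywood blank up the ramp (slide them, do not lift them) until it lies flat on the bed, fully home and square against the fence, and lay one steel bar on each blank, pointing towards the fence, so that it bridges from the middle of the blank's far edge onto the top of the fence, with at least 5 mm of the bar on the fence. When all that is done, throw the vacuum lever fully over, away from the robot; leave the other things alone.

Things in the scene. Friction and masses are not known exactly. Their poses are not given: they have to be found in the camera images.
- bed: Fixed vacuum bed, pale platform 420 mm wide (y), flat top 10 mm above the table. Origin: on the table, mid-width; x from ramp to fence, y along the fence, z up. A ramp along the whole front rises from the table at x = -80 mm to the top at x = -35 mm; the flat top runs on to the fence face at x = +75 mm. Place and yaw vary.
- bed_fence (a point): Middle of the top front edge of the bed's aluminium fence, at x = +75 mm, 30 mm above the table: level with the top of a blank lying on the bed. The fence runs along the whole width of the bed and is 24 mm thick (back at x = +99 mm of the bed). Axes as the bed's.
- tray: Fixed grey plastic scrap tray, open on top, 150 mm (x) by 120 mm (y), 40 mm high, walls and floor 4 mm. Origin: centre of its underside, on the table.
- lever (a joint): Vacuum valve lever: angle in rad, 0 leaning towards the robot (to the -x of its base), 1.0 at its stop leaning away (+x of its base). Stays where left; about 1 N at the knob moves it.
- lever_tip (a point): Centre of the lever's black ball knob, 26 mm across, on a 10 mm steel rod 100 mm long from its pivot. Moves with the lever.
- lever_base: Fixed grey block of the lever, 70 x 50 x 25 mm. Origin: centre of its underside, on the table. The lever pivots about the block's y axis at 22 mm above the origin and swings towards the block's +x.
- offcut_mid (a point): Centre of the loose wood offcut lying on the bed, 70 mm (its x) by 28 mm (its y) by 18 mm (its z), 40 g.
- blank1_mid (a point): Centre of a plywood blank, 80 mm (its x) by 72 mm (its y) by 20 mm thick (its z), about 90 g; starts flat on the table between the robot and the ramp, its x roughly towards the ramp. Too big to grasp handily: it is pushed at its edges. Some blanks are absent (None).
- blank2_mid (a point): Centre of a plywood blank, 80 mm (its x) by 72 mm (its y) by 20 mm thick (its z), about 90 g; starts flat on the table between the robot and the ramp, its x roughly towards the ramp. Too big to grasp handily: it is pushed at its edges. Some blanks are absent (None).
- blank3_mid (a point): Centre of a plywood blank, 80 mm (its x) by 72 mm (its y) by 20 mm thick (its z), about 90 g; starts flat on the table between the robot and the ramp, its x roughly towards the ramp. Too big to grasp handily: it is pushed at its edges. Some blanks are absent (None).
- blank4_mid (a point): Centre of a plywood blank, 80 mm (its x) by 72 mm (its y) by 20 mm thick (its z), about 90 g; starts flat on the table between the robot and the ramp, its x roughly towards the ramp. Too big to grasp handily: it is pushed at its edges. Some blanks are absent (None).
- bar1_mid (a point): Centre of a steel hold-down bar, 70 mm long (its x), 22 x 22 mm square, about 260 g; starts lying on the table beside the bed. There are always four; a spare one is not needed.
- bar2_mid (a point): Centre of a steel hold-down bar, 70 mm long (its x), 22 x 22 mm square, about 260 g; starts lying on the table beside the bed. There are always four; a spare one is not needed.
- bar3_mid (a point): Centre of a steel hold-down bar, 70 mm long (its x), 22 x 22 mm square, about 260 g; starts lying on the table beside the bed. There are always four; a spare one is not needed.
- bar4_mid (a point): Centre of a steel hold-down bar, 70 mm long (its x), 22 x 22 mm square, about 260 g; starts lying on the table beside the bed. There are always four; a spare one is not needed.
- tape_roll: Loose blue masking-tape roll, 90 mm across, 24 mm high, lying flat. Not part of the job: leave it alone. Origin: its underside.
- bracket: Loose yellow printed angle bracket, 60 x 40 x 48 mm. Not part of the job: leave it alone. Origin: its underside.
- post_block: Loose wooden block, 50 x 50 x 70 mm high. Not part of the job: leave it alone. Origin: its underside.
- driver: Loose screwdriver, lying. Not part of the job: leave it alone. Origin: its underside.
There are look-alikes about, which are no part of the job. Leave any black or green look-alike of the part that bears bar3_mid alone. What is shaped like the part that bears blank3_mid but red or yellow is not meant.

How it is judged:
By the outcome, as a careful person would: the job done as asked, in the order asked, and still so for the second after the job is handed in, with the robot touching nothing.
Of blank1, blank2, blank3, blank4 only 3 to 4 are there at a start; the rules pass over those that are not, and their reading is None.
At some moment in a run one of blank1, blank2, blank3, blank4 may be knocked a few centimetres aside while the robot is not near it.
Once in a run the grip may slacken for a moment while it holds something.
It also fails if it takes over 210 s, if anything falls off the work surface, if the arm or the gripper's body presses on something with over 40 N, if the wrist force passes 120 N, or if a joint passes its speed limit or range.

## Working session

There is one attempt and no reset: what is moved stays moved. The work goes in short steps, Python scripts to look and compute and a tool call to move; the robot and the scene stay as the last step left them, time stands still between calls to the robot, and variables do not carry over. Pictures are saved under pics/ and viewed, and the job is handed in when it is done.

Besides the shell and the picture viewer there is one more tool, called after "Request:" by a JSON object that holds its "method" and its "body". drive_tool: Moves the arm, as the interface text tells. Its arguments: {"type":"object","properties":{"moves":{"type":"string"},"newtons":{"type":"number"}},"required":["moves"]}

```bash
ls; mkdir -p pics; cat > h.py <<'E'
import numpy as np, cv2
from rig import bot
from scipy.spatial.transform import Rotation as R
def q2R(q): return R.from_quat([q[1],q[2],q[3],q[0]])
def save(n,fn):
    f=bot.grab_frame(n); cv2.imwrite('pics/'+fn,f['img'][:,:,::-1]); return f
def att(f):
    a=np.array(f['attitude']); return a if a.shape==(3,3) else q2R(a).as_matrix()
def px2w(f,u,v,z):
    """pixel -> world at plane z"""
    d=np.array([(u-f['cx'])/f['fx'],(v-f['cy'])/f['fy']]); s=d.copy()
    for _ in range(20): s=d/(1+f['k1']*(s@s))
    r=att(f)@np.array([s[0],s[1],1]); p=np.array(f['xyz']); t=(z-p[2])/r[2]; return p+t*r
def w2px(f,P):
    c=att(f).T@(np.array(P)-np.array(f['xyz'])); s=c[:2]/c[2]; s=s*(1+f['k1']*(s@s))
    return np.array([s[0]*f['fx']+f['cx'],s[1]*f['fy']+f['cy']])
E
python3 - <<'E'
from h import *
for n in ['scene','side','wrist']:
    f=save(n,n+'0.png'); print(n,f['fx'],f['cx'],f['cy'],f['k1'],f['xyz'],f['attitude'])
print(bot.get_state())
E
```

```text
pics
scene 389.4822547510747 316.5455756347633 199.3962427476951 -0.05279755722785134 [1.19103997 0.28920892 1.17668957] [-0.16563259  0.5024759   0.8062057  -0.2647946 ]
side 415.04561355551095 315.0358128117443 199.96321546116226 0.0016334854191973698 [-0.09709377 -0.83515809  1.02336813] [-0.38489182  0.86310435 -0.30137452  0.12681707]
wrist 297.66243951365357 317.97373162962185 200.1879947515672 -0.03776353718833958 [0.16803444 0.63145969 0.3841985 ] [0.116322   0.81843675 0.55719083 0.07854212]
{'time_s': 0.15, 'joints': array([-1.29420137,  0.33373255,  0.03985801,  1.46606627, -0.01338063,
        1.34329606, -0.05851156]), 'joint_velocities': array([ 0.00019681, -0.00341797, -0.0002371 , -0.00278747, -0.0009057 ,
        0.00047756, -0.00027212]), 'tau': array([ 2.04590993e-03, -6.56848454e+01,  1.33646596e+00, -4.04114306e+01,
       -5.97930327e-02,  4.15319495e-02,  8.63322862e-05]), 'eef_pos': array([0.23844161, 0.60429433, 0.22187467]), 'eef_rot': array([-6.92682818e-05,  1.86797104e-01,  9.82398320e-01, -6.14476631e-04]), 'wrist_force': array([-0.72602499,  0.86477475, -0.18204888]), 'torque': array([-0.00538384,  0.03426497,  0.02276596]), 'finger_gap': 0.08696963393468878}
```

View pics/scene0.png

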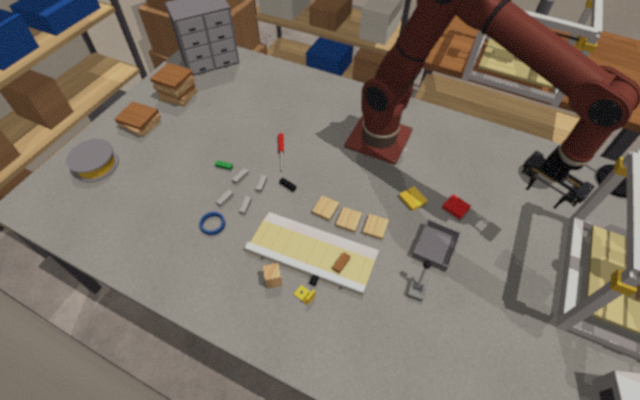

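View pics/side0.png

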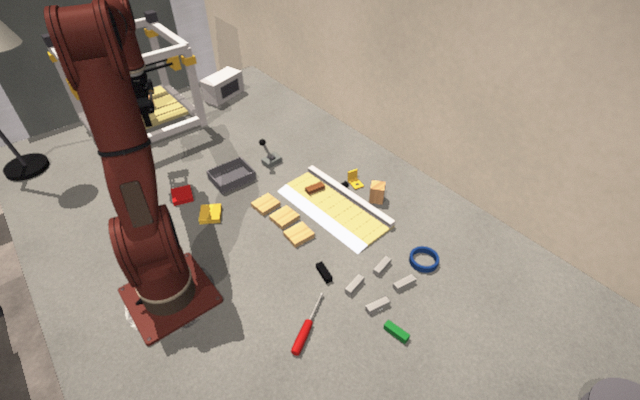

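View pics/wrist0.png

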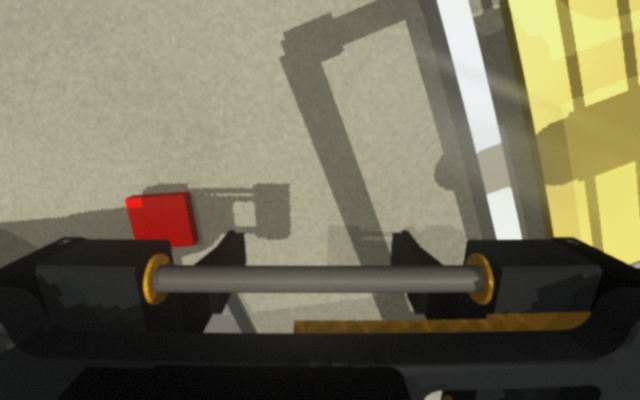

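The scene shows three plywood blanks, at about (325,207), (348,218) and (375,226). The bed is at (312,250) with the offcut on it at (341,263). There are four steel bars around (240,190), the tray at (436,245) and the lever at (422,280). Red, yellow, black and green look-alikes are also there.

```bash
python3 - <<'E'
from h import *
for n in ['scene','side']:
    f=save(n,n+'1.png')
    for l in ['bed','bed_fence','tray','lever_tip','lever_base','offcut_mid','blank1_mid','bar1_mid','tape_roll','bracket','post_block','driver']:
        r=bot.tip_of(l,n)
        print(n,l,[(np.round(x['xyz'],4).tolist(),round(x['score'],2)) for x in r][:8])
f=cv2.imread('pics/scene1.png'); cv2.imwrite('pics/sc_a.png',cv2.resize(f[120:320,190:470],(800,571),interpolation=cv2.INTER_CUBIC))
f=cv2.imread('pics/side1.png'); cv2.imwrite('pics/si_a.png',cv2.resize(f[120:350,160:450],(756,600),interpolation=cv2.INTER_CUBIC))
E
```

```text
scene bed [([0.6008, -0.0122, -0.0011], 0.87)]
scene bed_fence [([0.6827, -0.0051, 0.0304], 0.63)]
scene tray [([0.415, 0.3663, 0.0021], 0.79), ([0.5965, 0.3536, 0.0024], 0.22)]
scene lever_tip [([0.5639, 0.3542, 0.1145], 0.49)]
scene lever_base [([0.5967, 0.3513, 0.0022], 0.6)]
scene offcut_mid [([0.6157, 0.0996, 0.0194], 0.63), ([0.4312, 0.1479, 0.0132], 0.19)]
scene blank1_mid [([0.4362, -0.0475, 0.0077], 0.58)]
scene bar1_mid []
scene tape_roll [([0.6781, -0.3771, -0.0005], 0.81)]
scene bracket [([0.7708, 0.0394, -0.0003], 0.71)]
scene post_block [([0.7735, -0.075, 0.0019], 0.79)]
scene driver [([0.2623, -0.3271, 0.0005], 0.7), ([0.4466, -0.4085, 0.0105], 0.66)]
side bed [([0.6021, -0.0055, -0.0011], 0.66)]
side bed_fence [([0.6811, -0.0076, 0.0297], 0.96)]
side tray [([0.4133, 0.3667, -0.0008], 0.88)]
side lever_tip [([0.5607, 0.352, 0.1217], 0.64), ([0.4329, 0.1476, 0.0068], 0.37)]
side lever_base [([0.5926, 0.356, 0.004], 0.57), ([0.4455, -0.3171, 0.0183], 0.55), ([0.7681, 0.0389, -0.0019], 0.32)]
side offcut_mid [([0.6224, 0.0988, 0.0182], 0.52)]
side blank1_mid [([0.4351, -0.0419, 0.0091], 0.77)]
side bar1_mid []
side tape_roll [([0.6753, -0.3768, 0.0062], 0.74)]
side bracket [([0.7657, -0.0759, -0.0026], 0.64), ([0.7691, 0.0387, 0.0045], 0.51)]
side post_block [([0.767, -0.0755, -0.0039], 0.88), ([0.5936, 0.3534, 0.0044], 0.59)]
side driver [([0.2641, -0.329, -0.0066], 0.56)]
```

View pics/sc_a.png

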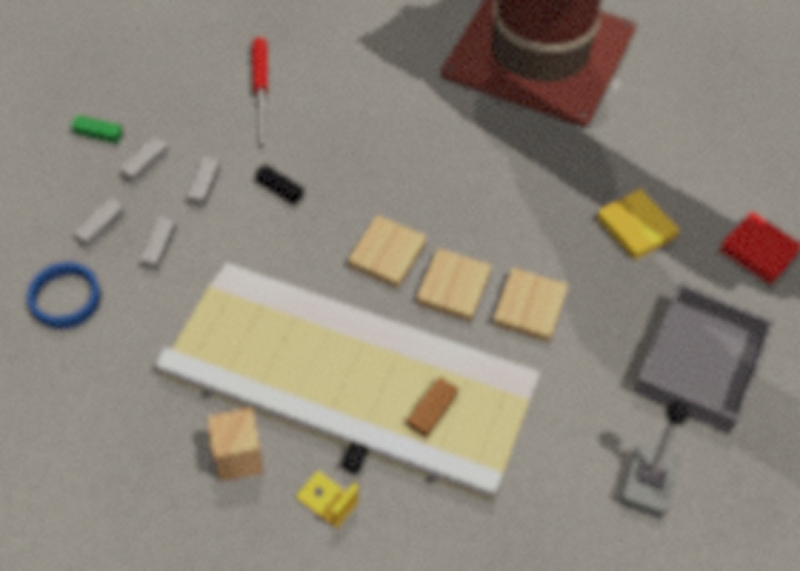

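View pics/si_a.png

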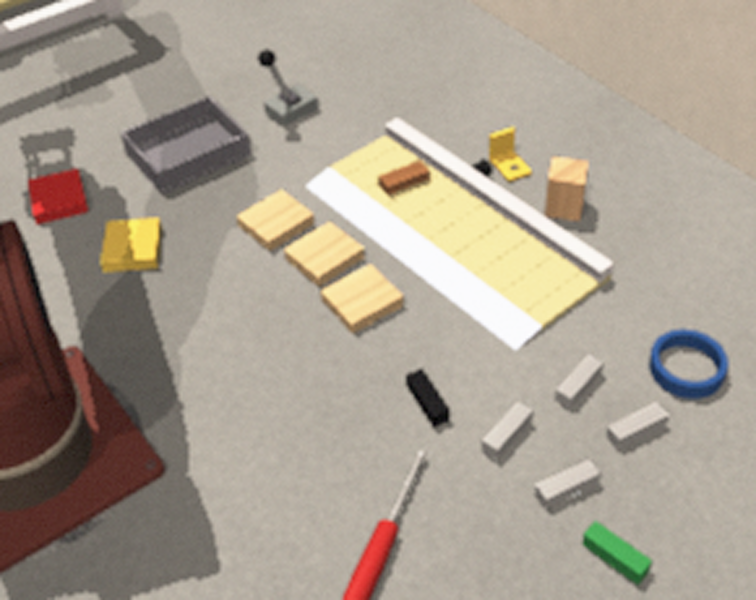

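```bash
cat >> h.py <<'E'
def ortho(f,x0,x1,y0,y1,z,s=0.001):
    """rows: x from x1 (top) to x0; cols: y from y1 (left) to y0"""
    xs=np.arange(x1,x0,-s); ys=np.arange(y1,y0,-s)
    Y,X=np.meshgrid(ys,xs); P=np.stack([X,Y,np.full_like(X,z)],-1)-np.array(f['xyz'])
    c=P@att(f); sl=c[...,:2]/c[...,2:]; r2=(sl**2).sum(-1,keepdims=True); sl=sl*(1+f['k1']*r2)
    return cv2.remap(f['img'],(sl[...,0]*f['fx']+f['cx']).astype(np.float32),(sl[...,1]*f['fy']+f['cy']).astype(np.float32),cv2.INTER_CUBIC)
E
python3 - <<'E'
from h import *
from h import ortho
F={n:bot.grab_frame(n) for n in ['scene','side']}
import pickle; pickle.dump(F,open('F0.pkl','wb'))
for n in F:
    o=ortho(F[n],.36,.72,-.45,.25,.022); cv2.imwrite(f'pics/o_{n}.png',o[:,:,::-1])
E
```

```text
(no output)
```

View pics/o_scene.png

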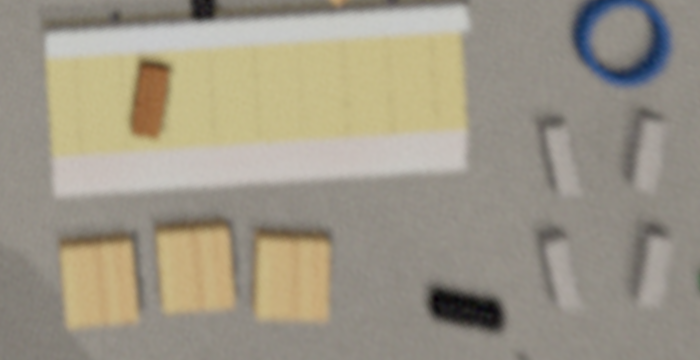

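View pics/o_side.png

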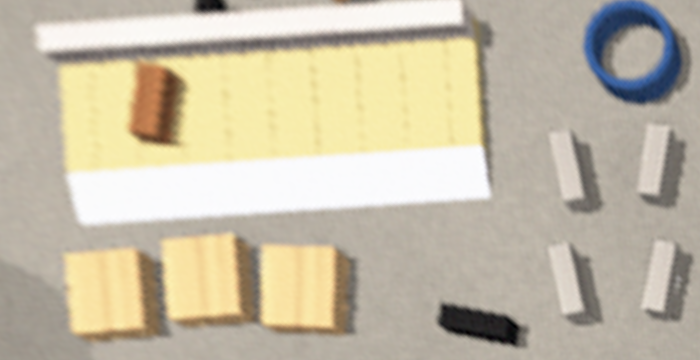

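Next I'll get precise poses by fitting box models to both views.

```bash
cat >> h.py <<'E'
from scipy.optimize import minimize
def box(p,yaw,L,W,z0,z1):
    c,s=np.cos(yaw),np.sin(yaw); o=[]
    for z in (z0,z1):
        for a,b in ((1,1),(1,-1),(-1,-1),(-1,1)):
            x,y=a*L/2,b*W/2; o.append([p[0]+c*x-s*y,p[1]+s*x+c*y,z])
    return np.array(o)
def hullmask(f,P,k=4,roi=None):
    q=np.array([w2px(f,x) for x in P]); h=cv2.convexHull(q.astype(np.float32))[:,0]
    u0,v0,u1,v1=roi; m=np.zeros(((v1-v0)*k,(u1-u0)*k),np.uint8)
    cv2.fillConvexPoly(m,np.round(((h+0.5-[u0,v0])*k)*16).astype(np.int32),255,cv2.LINE_AA,4)
    return cv2.resize(m,(u1-u0,v1-v0),interpolation=cv2.INTER_AREA)/255.
def fitbox(f,soft,p0,yaw0,L,W,z0,z1,pad=8):
    """soft: float HxW 0..1 membership (object incl. sides)"""
    q=np.array([w2px(f,x) for x in box(p0,yaw0,L,W,z0,z1)])
    u0,v0=np.floor(q.min(0)).astype(int)-pad; u1,v1=np.ceil(q.max(0)).astype(int)+pad
    S=soft[v0:v1,u0:u1]
    def cost(t):
        m=hullmask(f,box((p0[0]+t[0]/100,p0[1]+t[1]/100),yaw0+t[2]/3,L,W,z0,z1),4,(u0,v0,u1,v1))
        return ((cv2.GaussianBlur(m,(0,0),.7)-S)**2).sum()
    best=None
    for a in (-.15,.15):
        r=minimize(cost,[0,0,a],method='Nelder-Mead',options=dict(xatol=.005,fatol=.01,initial_simplex=[[0,0,a],[.5,0,a],[0,.5,a],[0,0,-a]]))
        if best is None or r.fun<best.fun: best=r
    t=best.x; return p0[0]+t[0]/100,p0[1]+t[1]/100,yaw0+t[2]/3,best.fun/max(S.sum(),1)
def woodsoft(f):
    h=cv2.cvtColor(f['img'],cv2.COLOR_RGB2LAB).astype(float); return np.clip((h[...,2]-138)/14,0,1)
E
python3 - <<'E'
from h import *
import pickle; F=pickle.load(open('F0.pkl','rb'))
for n,pts in dict(scene=[(348,218),(341,263),(240,176),(224,198),(261,183),(245,205),(350,232),(300,240)],side=[(285,216),(315,188),(355,285),(382,266),(404,283),(377,305),(330,230)]).items():
    h=cv2.cvtColor(F[n]['img'],cv2.COLOR_RGB2LAB)
    for u,v in pts: print(n,(u,v),F[n]['img'][v,u],h[v,u])
E
```

```text
scene (348, 218) [192 164 119] [176 132 155]
scene (341, 263) [146  98  59] [117 143 158]
scene (240, 176) [159 153 148] [162 129 131]
scene (224, 198) [164 158 153] [167 129 131]
scene (261, 183) [169 163 156] [172 129 132]
scene (245, 205) [171 165 159] [174 129 132]
scene (350, 232) [125 119 111] [128 129 133]
scene (300, 240) [197 188 138] [194 124 154]
side (285, 216) [249 226 164] [231 127 161]
side (315, 188) [181 117  73] [141 149 162]
side (355, 285) [219 209 199] [215 130 134]
side (382, 266) [214 205 194] [211 129 135]
side (404, 283) [218 208 198] [214 130 134]
side (377, 305) [217 206 197] [213 130 134]
side (330, 230) [250 250 252] [251 128 127]
```

```bash
cat > meas.py <<'E'
from h import *
import pickle; F=pickle.load(open('F0.pkl','rb'))
for n in F:
    f=F[n]; lab=cv2.cvtColor(f['img'],cv2.COLOR_RGB2LAB).astype(float)
    print(n)
    ws=np.clip((lab[...,2]-138)/12,0,1)
    for p in [(.44,.15),(.45,.055),(.44,-.04)]: print('blank',np.round(fitbox(f,ws,p,0,.08,.072,0,.02),4))
    s=np.clip((lab[...,1]-134)/8,0,1)
    print('offcut',np.round(fitbox(f,s,(.618,.1),-.05,.07,.028,.01,.028),4))
    tb=np.median(lab[150:320,180:400,0]) if n=='scene' else np.median(lab[240:320,330:430,0])
    hi=170 if n=='scene' else 212
    s=np.clip((lab[...,0]-tb-12)/(hi-tb-12)*1.,0,1); print(tb)
    for p,y in [((.56,-.312),.25),((.56,-.4),-.15),((.445,-.312),.25),((.445,-.4),-.15)]: print('bar',np.round(fitbox(f,s,p,y,.07,.022,.022,.022,6),4))
E
python3 meas.py
```

```text
scene
blank [0.4304 0.1495 0.0874 0.2661]
blank [0.4447 0.0523 0.0887 0.4213]
blank [ 0.435  -0.0453 -0.0263  0.3338]
offcut [ 0.6181  0.0998 -0.0831  0.2961]
150.0
bar [ 0.5563 -0.314   0.2233  0.4587]
bar [ 0.563  -0.4008 -0.1569  0.4593]
bar [ 0.4426 -0.3137  0.2229  0.5171]
bar [ 0.4457 -0.406  -0.1833  0.5064]
side
blank [0.4324 0.152  0.0912 0.4394]
blank [0.4468 0.0549 0.0758 0.569 ]
blank [ 0.4377 -0.0429 -0.0462  0.4104]
offcut [ 0.62    0.1011 -0.0617  0.1804]
184.0
bar [ 0.5557 -0.314   0.2109  0.1829]
bar [ 0.5618 -0.4014 -0.1512  0.1497]
bar [ 0.4424 -0.3136  0.222   0.1151]
bar [ 0.4447 -0.4072 -0.2033  0.1487]
```

```bash
cat > bed.py <<'E'
from h import *
import pickle; F=pickle.load(open('F0.pkl','rb'))
for n in F:
    f=F[n]
    o=ortho(f,.52,.72,-.25,.25,.01,.0005); b=cv2.cvtColor(o,cv2.COLOR_RGB2LAB)[...,2].astype(float)
    xs=np.arange(.72,.52,-.0005); ys=np.arange(.25,-.25,-.0005)
    m=b>142
    pts=[];pf=[]
    for j in range(0,len(ys),4):
        if -.19<ys[j]<.18 and not .07<ys[j]<.13:
            i=np.where(m[:,j])[0]
            if len(i)>50: pts.append((ys[j],xs[i.max()])); pf.append((ys[j],xs[i.min()]))
    for nm,q in(('ramp',pts),('far',pf)):
        q=np.array(q); c=np.polyfit(q[:,0],q[:,1],1); r=q[:,1]-np.polyval(c,q[:,0]); k=abs(r)<.003; c=np.polyfit(q[k,0],q[k,1],1); print(n,nm,'yaw',-np.arctan(c[0]),'x at y=-.008',np.polyval(c,-.008),len(q),k.sum())
    for x in (.57,.6,.63):
        i=np.argmin(abs(xs-x)); k=np.where(m[i])[0]; print(x,ys[k.max()],ys[k.min()])
E
python3 bed.py
```

```text
scene ramp yaw 0.06586064474162497 x at y=-.008 0.57086858856547 155 155
scene far yaw 0.06545161300282816 x at y=-.008 0.6689835681467519 155 55
0.57 0.006499999999999784 0.19849999999999995
0.6 -0.22200000000000042 0.20099999999999996
0.63 -0.22000000000000042 0.20299999999999996
side ramp yaw 0.06634790192805526 x at y=-.008 0.5695154391246627 155 155
side far yaw 0.06533699606997712 x at y=-.008 0.679528785653106 155 155
0.57 -0.014500000000000235 0.19899999999999995
0.6 -0.22800000000000042 0.20199999999999996
0.63 -0.22500000000000042 0.20299999999999996
```

```bash
cat >> h.py <<'E'
YAW=.066; BO=np.array([.605,-.010])
def bedp(x,y):
    c,s=np.cos(YAW),np.sin(YAW); return np.array([BO[0]+c*x-s*y,BO[1]+s*x+c*y])
def tobed(p):
    c,s=np.cos(YAW),np.sin(YAW); d=np.array(p[:2])-BO; return np.array([c*d[0]+s*d[1],-s*d[0]+c*d[1]])
def cur():
    s=bot.get_state(); M=q2R(s['eef_rot']).as_matrix(); y=M[:,1]; return s,np.array(s['eef_pos']),np.arctan2(-y[0],y[1]),M
def plan(wps,start=None):
    """wps: list of (x,y,z,theta). prints turn then shift totals"""
    if start is None:
        s,p,th,M=cur(); print('t',round(s['time_s'],2),'tcp',np.round(p,4),'th',round(th,4),'tilt',np.round(M[:2,2],4),'F',np.round(s['wrist_force'],1),'gap',round(s['finger_gap']*1e3,1))
        rv=R.from_matrix(M.T@np.column_stack([[-np.cos(th),-np.sin(th),0],[-np.sin(th),np.cos(th),0],[0,0,-1]])).as_rotvec(); print('leveling turn',np.round(rv,4))
    else: p,th=np.array(start[:3]),start[3]
    for w in wps:
        t=np.array(w[:3]); th2=w[3]; d=t-p; c,s_=np.cos(th2),np.sin(th2)
        tx=-(c*d[0]+s_*d[1]); ty=-s_*d[0]+c*d[1]; tz=-d[2]
        print('->',np.round(w,4),'turn z %.3f'%-(th2-th),'shift mm %.1f %.1f %.1f'%(tx*1e3,ty*1e3,tz*1e3)); p,th=t,th2
E
python3 - <<'E'
from h import *
plan([(.619,.1005,.12,-.07),(.619,.1005,.014,-.07)])
for p in [(.4314,.1508),(.4457,.0536),(.4364,-.0441),(.619,.1005)]: print(tobed(p))
E
```

```text
t 1.55 tcp [0.2385 0.6046 0.2225] th -0.3758 tilt [-0.     -0.0001] F [-0.2  0.4 -0.5] gap 86.8
leveling turn [-0.0001  0.      0.    ]
-> [ 0.619   0.1005  0.12   -0.07  ] turn z -0.306 shift mm -414.8 -476.3 102.5
-> [ 0.619   0.1005  0.014  -0.07  ] turn z -0.000 shift mm -0.0 0.0 106.0
[-0.16261694  0.17189919]
[-0.15475862  0.0739677 ]
[-0.17048189 -0.02290623]
[0.02125723 0.10933609]
```

Request:
{"method": "drive_tool", "body": {"moves": "0 0 -0.153 0 0 0 87; 0 0 -0.153 0 0 0 87; 0 0 0 -40 -46 0 70; 0 0 0 -40 -46 0 70; 0 0 0 -40 -46 0 60; 0 0 0 -40 -46 0 60; 0 0 0 -40 -46 0 60; 0 0 0 -40 -46 0 60; 0 0 0 -40 -46 0 60; 0 0 0 -40 -46 0 60", "newtons": 20}}

```text
time_s: 2.8
eef_pos: [0.5331, 0.2136, 0.2229]
eef_rot: [0.0, 0.035, 0.999, 0.0]
wrist_force: [0.3, 1.8, -1.3]
finger_gap: 0.06
```

Request:
{"method": "drive_tool", "body": {"moves": "0 0 0 -32 -36 5 60; 0 0 0 -32 -36 5 60; 0 0 0 -31 -36 10 60; 0 0 0 0 0 40 60; 0 0 0 0 0 40 60; 0 0 0 0 0 0 60; 0 0 0 0 0 0 60; 0 0 0 0 0 0 60; 0 0 0 0 0 0 60; 0 0 0 0 0 0 60"}}

```text
time_s: 4.05
eef_pos: [0.6196, 0.1009, 0.1232]
eef_rot: [0.0, 0.035, 0.999, 0.0]
wrist_force: [0.9, -0.3, 0.2]
finger_gap: 0.0601
```

```bash
python3 - <<'E'
from h import *
plan([(.619,.1005,.014,-.07)])
f=save('wrist','w2.png')
lab=cv2.cvtColor(f['img'],cv2.COLOR_RGB2LAB).astype(float)
s=np.clip((lab[...,1]-134)/8,0,1)
print('offcut',np.round(fitbox(f,s,(.618,.1),-.05,.07,.028,.01,.028,20),4))
E
```

```text
t 4.05 tcp [0.6196 0.1009 0.1232] th -0.0697 tilt [0.0009 0.0003] F [ 0.9 -0.3  0.2] gap 60.1
leveling turn [ 0.0004  0.0008 -0.    ]
-> [ 0.619   0.1005  0.014  -0.07  ] turn z 0.000 shift mm 0.6 -0.5 109.2
offcut [ 0.6202  0.0982 -0.1537  0.4793]
```

View pics/w2.png

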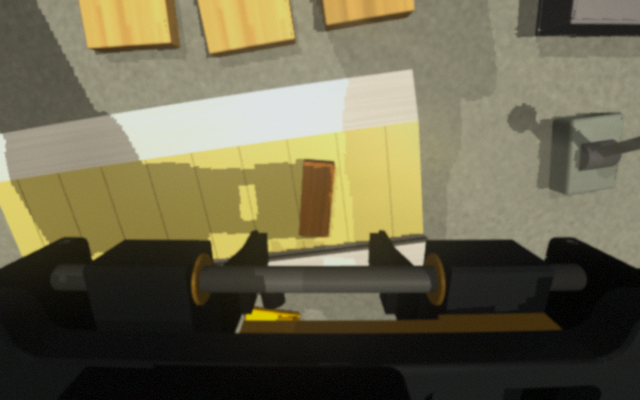

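The wrist view shows the offcut at about (317,198), centred between the fingertips, so I'll descend and grip it.

Request:
{"method": "drive_tool", "body": {"moves": "0 0 0 0 0 40 60; 0 0 0 0 0 40 60; 0 0 0 0 0 20 60; 0 0 0 0 0 11 60; 0 0 0 0 0 0 60; 0 0 0 0 0 0 10; 0 0 0 0 0 0 10; 0 0 0 0 0 0 10; 0 0 0 0 0 0 10; 0 0 0 0 0 0 10", "newtons": 25}}

```text
time_s: 5.35
eef_pos: [0.6194, 0.1008, 0.0117]
eef_rot: [0.0, 0.035, 0.999, 0.0]
wrist_force: [-1.1, -0.2, 2.1]
finger_gap: 0.0285
```

```bash
python3 - <<'E'
from h import *
plan([(.619,.1005,.16,-.07),(.414,.3665,.16,-.07),(.414,.3665,.05,-.07)])
o=ortho(save('scene','s3.png'),.3,.65,.25,.5,.04); cv2.imwrite('pics/tray.png',cv2.resize(o,None,fx=1.6,fy=1.6)[:,:,::-1])
E
```

```text
t 5.35 tcp [0.6194 0.1008 0.0117] th -0.0698 tilt [0.0002 0.    ] F [-1.1 -0.2  2.1] gap 28.5
leveling turn [ 0.      0.0002 -0.    ]
-> [ 0.619   0.1005  0.16   -0.07  ] turn z 0.000 shift mm 0.4 -0.3 -148.3
-> [ 0.414   0.3665  0.16   -0.07  ] turn z -0.000 shift mm 223.1 251.0 -0.0
-> [ 0.414   0.3665  0.05   -0.07  ] turn z -0.000 shift mm -0.0 0.0 110.0
```

View pics/tray.png

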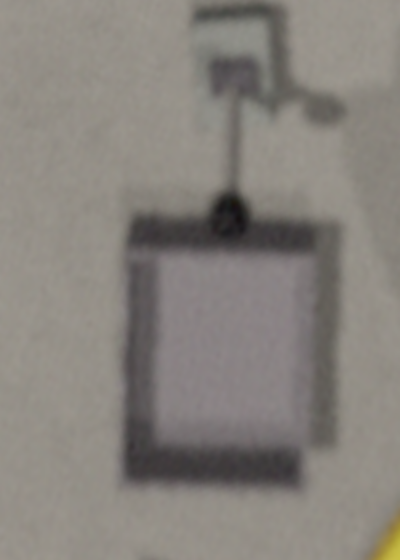

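Request:
{"method": "drive_tool", "body": {"moves": "0 0 0 0 0 -50 10; 0 0 0 0 0 -50 10; 0 0 0 0 0 -50 10; 0 0 0 33 36 0 10; 0 0 0 33 36 0 10; 0 0 0 33 36 0 10; 0 0 0 33 36 0 10; 0 0 0 33 36 0 10; 0 0 0 33 36 0 10; 0 0 0 33 35 0 10"}}

```text
time_s: 6.65
eef_pos: [0.4052, 0.3684, 0.1616]
eef_rot: [0.0, 0.035, 0.999, 0.0]
wrist_force: [0.8, 0.3, -0.0]
finger_gap: 0.0282
```

Request:
{"method": "drive_tool", "body": {"moves": "0 0 0 0 0 0 10; 0 0 0 0 0 50 10; 0 0 0 0 0 50 10; 0 0 0 0 0 35 10; 0 0 0 0 0 0 10; 0 0 0 0 0 0 45; 0 0 0 0 0 0 45; 0 0 0 0 0 0 45; 0 0 0 0 0 -50 45; 0 0 0 0 0 -50 45"}}

```text
time_s: 7.9
eef_pos: [0.4062, 0.3671, 0.1281]
eef_rot: [-0.0, 0.035, 0.999, -0.0]
wrist_force: [0.2, 0.9, -0.5]
finger_gap: 0.0446
```

```bash
python3 - <<'E'
from h import *
import pickle
F={n:save(n,n+'4.png') for n in ['scene','side']}; pickle.dump(F,open('F0.pkl','wb'))
for n,p in (('scene',(slice(180,300),slice(290,460))),('side',(slice(130,260),slice(190,360)))):
    cv2.imwrite(f'pics/c4{n}.png',cv2.resize(F[n]['img'][p],(640,480))[:,:,::-1])
a,b=bedp(-.26,.172),bedp(-.26,.074)
plan([(*a,.15,YAW)])
E
python3 meas.py | grep -v bar
```

```text
t 8.0 tcp [0.409  0.3698 0.1329] th -0.0701 tilt [0.0064 0.0075] F [0.1 0.4 0.1] gap 44.9
leveling turn [ 0.0079  0.0059 -0.    ]
-> [0.3342 0.1445 0.15   0.066 ] turn z -0.136 shift mm 89.5 -219.9 -17.1
scene
blank [0.4312 0.1498 0.1009 0.3037]
blank [0.4447 0.0524 0.0862 0.4152]
blank [ 0.4354 -0.0452 -0.018   0.3295]
offcut [5.992000e-01 7.250000e-02 3.613000e-01 1.623958e+02]
157.0
side
blank [0.4325 0.1511 0.0921 0.4468]
blank [0.4466 0.0543 0.092  0.5673]
blank [ 0.4376 -0.0429 -0.0463  0.4111]
offcut [  0.6361   0.1264   0.9215 103.2606]
189.0
```

View pics/c4side.png

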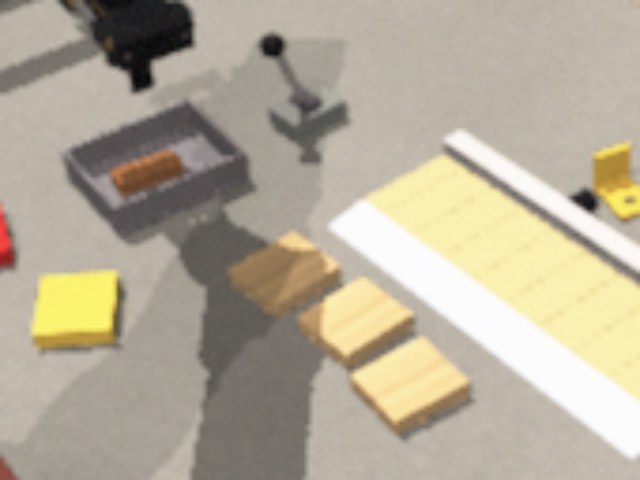

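The offcut is in the tray. Behind the blanks the radius is only about 0.38–0.41 m, which is inside the tool-down reach, so I'll push with the tool tilted.

```bash
cat >> h.py <<'E'
def ori(th,a):
    B=np.column_stack([[-np.cos(th),-np.sin(th),0],[-np.sin(th),np.cos(th),0],[0,0,-1]])
    return B@R.from_euler('y',a).as_matrix()
def plan2(wps):
    """(x,y,z,th,a): world target; a=pitch (tips toward robot +)"""
    s,p,th,M=cur(); print('t',round(s['time_s'],2),'tcp',np.round(p,4),'bed',np.round(tobed(p),4),'th',round(th,4),'F',np.round(s['wrist_force'],1),'gap',round(s['finger_gap']*1e3,1),'j',np.round(s['joints'],2))
    for w in wps:
        T=ori(w[3],w[4]); rv=R.from_matrix(M.T@T).as_rotvec(); d=T.T@(np.array(w[:3])-p)*1e3
        print('->',np.round(w,3),'turn',np.round(rv,3),'shift',np.round(d,1)); p,M=np.array(w[:3]),T
E
python3 - <<'E'
from h import *
plan2([(*bedp(-.226,.172),.15,YAW,.3),(*bedp(-.226,.172),.011,YAW,.3),(*bedp(-.12,.168),.011,YAW,.3),(*bedp(-.12,.168),.011,YAW,0)])
E
```

```text
t 8.0 tcp [0.409  0.3698 0.1329] bed [-0.1705  0.3919] th -0.0701 F [0.1 0.4 0.1] gap 44.9 j [-0.98  0.19  0.18  1.84 -0.04  1.11  0.72]
-> [0.368 0.147 0.15  0.066 0.3  ] turn [ 0.028  0.306 -0.134] shift [  58.  -219.9    0. ]
-> [0.368 0.147 0.011 0.066 0.3  ] turn [0. 0. 0.] shift [-41.1   0.  132.8]
-> [0.474 0.15  0.011 0.066 0.3  ] turn [0. 0. 0.] shift [-101.3   -4.   -31.3]
-> [0.474 0.15  0.011 0.066 0.   ] turn [-0.  -0.3 -0. ] shift [0. 0. 0.]
```

Request:
{"method": "drive_tool", "body": {"moves": "0 0 -0.134 0 0 -10 50; 0 0.15 0 0 0 0 50; 0 0.15 0 0 0 0 50; 0 0 0 12 -44 0 50; 0 0 0 12 -44 0 50; 0 0 0 12 -44 0 50; 0 0 0 12 -44 0 50; 0 0 0 10 -44 0 50; 0 0 0 0 0 0 50; 0 0 0 0 0 0 50"}}

```text
time_s: 9.25
eef_pos: [0.3654, 0.1448, 0.1539]
eef_rot: [-0.149, -0.032, 0.988, -0.004]
wrist_force: [-1.0, 1.3, -0.3]
finger_gap: 0.05
```

```bash
python3 - <<'E'
from h import *
plan2([(*bedp(-.226,.172),.012,YAW,.3)])
f=save('wrist','w5.png')
E
```

```text
t 9.25 tcp [0.3654 0.1448 0.1539] bed [-0.2289  0.1703] th 0.0642 F [-1.   1.3 -0.3] gap 50.0 j [-0.68  0.09  0.3   1.95 -0.12  1.4   1.29]
-> [0.368 0.147 0.012 0.066 0.3  ] turn [ 0.001  0.001 -0.001] shift [-44.7   1.7 134.7]
```

View pics/w5.png

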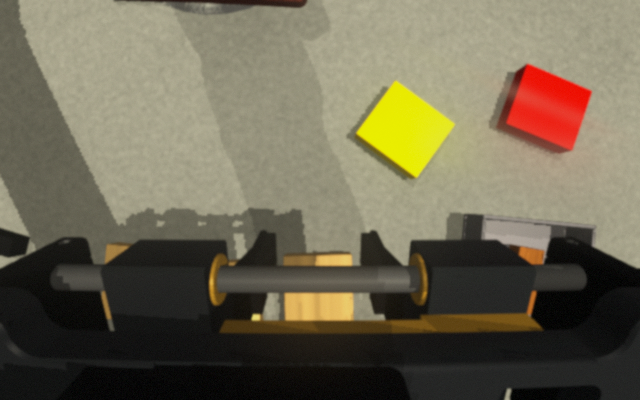

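The blank sits centred behind the fingers, at about (318,285). Now descending.

Request:
{"method": "drive_tool", "body": {"moves": "0 0 0 -11 0 34 50; 0 0 0 -11 0 34 50; 0 0 0 -11 1 34 50; 0 0 0 -12 0 33 50; 0 0 0 0 0 0 50; 0 0 0 0 0 0 50; 0 0 0 0 0 0 50; 0 0 0 0 0 0 50; 0 0 0 0 0 0 50; 0 0 0 0 0 0 50"}}

```text
time_s: 10.55
eef_pos: [0.3683, 0.1454, 0.0116]
eef_rot: [-0.149, -0.032, 0.988, -0.005]
wrist_force: [-0.1, -0.3, -0.0]
finger_gap: 0.0503
```

```bash
python3 - <<'E'
from h import *
plan2([(*bedp(-.18,.170),.012,YAW,.3),(*bedp(-.11,.168),.012,YAW,.3),(*bedp(-.11,.168),.011,YAW,0)])
E
```

```text
t 10.55 tcp [0.3683 0.1454 0.0116] bed [-0.2259  0.1707] th 0.0641 F [-0.1 -0.3 -0. ] gap 50.3 j [-0.66  0.29  0.29  2.06 -0.19  1.1   1.38]
-> [0.414 0.148 0.012 0.066 0.3  ] turn [ 0.001  0.    -0.002] shift [-43.7  -0.7 -13.9]
-> [0.484 0.15  0.012 0.066 0.3  ] turn [0. 0. 0.] shift [-66.9  -2.  -20.7]
-> [0.484 0.15  0.011 0.066 0.   ] turn [-0.  -0.3 -0. ] shift [0. 0. 1.]
```

Request:
{"method": "drive_tool", "body": {"moves": "0 0 0 -9 0 -2.8 50; 0 0 0 -9 0 -2.8 50; 0 0 0 -9 0 -2.8 50; 0 0 0 -9 -1 -2.8 50; 0 0 0 -8 0 -2.8 50; 0 -0.15 0 0 0 0 50; 0 -0.15 0 0 0 0 50; 0 0 0 -12 0 0 50; 0 0 0 -12 -1 0 50; 0 0 0 -12 0 0 50"}}

```text
time_s: 11.8
eef_pos: [0.4524, 0.1488, 0.012]
eef_rot: [0.0, -0.032, 0.999, -0.0]
wrist_force: [-0.5, -0.1, 0.5]
finger_gap: 0.0503
```

```bash
python3 - <<'E'
from h import *
plan2([(*bedp(-.10,.166),.011,YAW,0),(*bedp(-.045,.164),.0225,YAW,0),(*bedp(-.015,.164),.0225,YAW,0)])
f=save('side','sd6.png');cv2.imwrite('pics/c6.png',cv2.resize(f['img'][130:260,190:390],(780,507))[:,:,::-1])
E
```

```text
t 11.8 tcp [0.4524 0.1488 0.012 ] bed [-0.1418  0.1685] th 0.0635 F [-0.5 -0.1  0.5] gap 50.3 j [-0.7   0.22  0.32  2.11 -0.09  0.83  1.31]
-> [0.494 0.149 0.011 0.066 0.   ] turn [-0.     0.    -0.003] shift [-41.8  -2.5   1. ]
-> [0.549 0.151 0.022 0.066 0.   ] turn [0. 0. 0.] shift [-55.   -2.  -11.5]
-> [0.579 0.153 0.022 0.066 0.   ] turn [0. 0. 0.] shift [-30.   0.   0.]
```

View pics/c6.png

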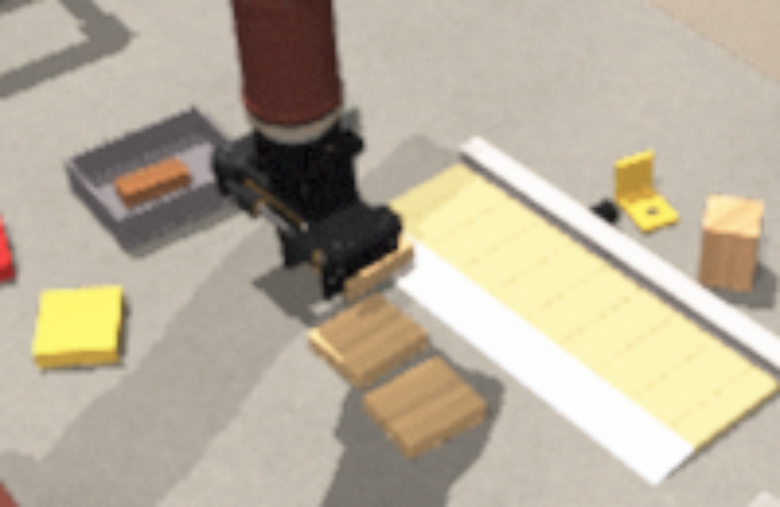

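The blank is being pushed onto the ramp. I'll keep going and lift the TCP as the ramp rises.

Request:
{"method": "drive_tool", "body": {"moves": "0 0 0 -14 -1 0 50; 0 0 0 -14 -1 0 50; 0 0 0 -14 -1 0 50; 0 0 0 -11 -1 -2.5 50; 0 0 0 -11 0 -2.5 50; 0 0 0 -11 -1 -2.5 50; 0 0 0 -11 0 -2.5 50; 0 0 0 -11 0 -2 50; 0 0 0 -8 0 0 50; 0 0 0 -8 0 0 50"}}

```text
time_s: 13.1
eef_pos: [0.5638, 0.151, 0.0237]
eef_rot: [-0.0, -0.032, 0.999, -0.0]
wrist_force: [-1.0, 0.1, 0.5]
finger_gap: 0.0502
```

Request:
{"method": "drive_tool", "body": {"moves": "0 0 0 -4 0 0 50; 0 0 0 -4 0 0 50; 0 0 0 -3 0 0 50; 0 0 0 -2 0 0 50; 0 0 0 0 0 0 50; 0 0 0 0 0 0 50; 0 0 0 0 0 0 50; 0 0 0 0 0 0 50; 0 0 0 0 0 0 50; 0 0 0 0 0 0 50"}}

```text
time_s: 14.35
eef_pos: [0.5764, 0.1518, 0.0238]
eef_rot: [-0.0, -0.032, 0.999, -0.0]
wrist_force: [1.1, 0.6, 0.4]
finger_gap: 0.0502
```

```bash
python3 - <<'E'
from h import *
plan2([(*bedp(-.015,.164),.0225,YAW,0)])
f=save('side','sd7.png');cv2.imwrite('pics/c7.png',cv2.resize(f['img'][130:260,190:390],(780,507))[:,:,::-1])
E
```

```text
t 14.35 tcp [0.5764 0.1518 0.0238] bed [-0.0178  0.1633] th 0.0641 F [1.1 0.6 0.4] gap 50.2 j [-0.6   0.42  0.33  1.82 -0.16  0.93  1.44]
-> [0.579 0.153 0.022 0.066 0.   ] turn [-0.    -0.    -0.002] shift [-2.8  0.7  1.3]
```

View pics/c7.png

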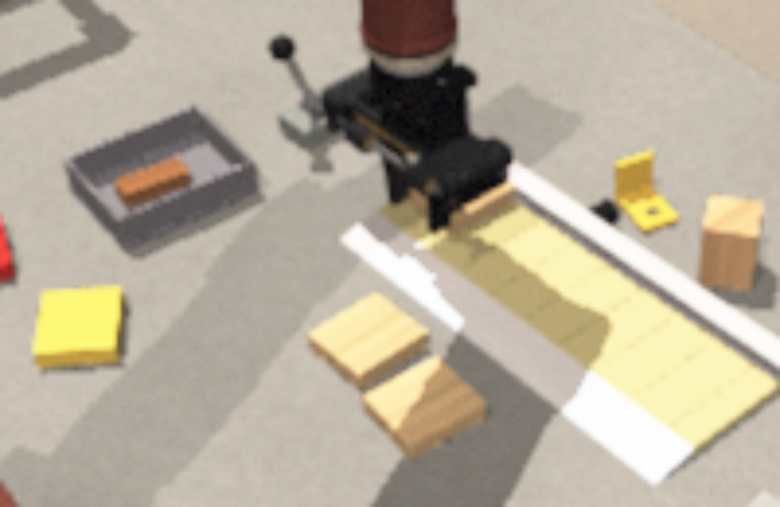

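Request:
{"method": "drive_tool", "body": {"moves": "0 0 0 -1 0 0 50; 0 0 0 -1 0 0 50; 0 0 0 -1 0 0 50; 0 0 0 -1 0 0 50; 0 0 0 0 0 0 50; 0 0 0 0 0 0 50; 0 0 0 0 0 0 50; 0 0 0 0 0 0 50; 0 0 0 0 0 0 50; 0 0 0 0 0 0 50"}}

```text
time_s: 15.65
eef_pos: [0.5771, 0.1518, 0.0234]
eef_rot: [-0.003, -0.032, 0.999, -0.0]
wrist_force: [-14.7, -3.3, 12.3]
finger_gap: 0.0497
```

Request:
{"method": "drive_tool", "body": {"moves": "0 0 0 4 0 0 50; 0 0 0 15 0 0 50; 0 0 0 20 0 -20 50; 0 0 0 40 0 -40 50; 0 0 0 40 0 -40 50; 0 0 0 40 -30 -25 50; 0 0 0 30 -30 0 50; 0 0 0 20 -30 0 50; 0 0 0 0 0 0 50; 0 0 0 0 0 0 50"}}

```text
time_s: 16.9
eef_pos: [0.3778, 0.0494, 0.149]
eef_rot: [0.001, -0.032, 0.999, 0.0]
wrist_force: [0.3, 0.8, 0.3]
finger_gap: 0.0498
```

```bash
cat > look.py <<'E'
from h import *
import pickle,sys
k=sys.argv[1]; pts=eval(sys.argv[2])
F={n:save(n,f'{n}{k}.png') for n in ['scene','side']}; pickle.dump(F,open('F0.pkl','wb'))
for n in F:
    f=F[n]; lab=cv2.cvtColor(f['img'],cv2.COLOR_RGB2LAB).astype(float); ws=np.clip((lab[...,2]-138)/12,0,1)
    for p in pts:
        r=fitbox(f,ws,p,.0,.08,.072,0,.02); print(n,'blank',np.round(r,4),'bed',np.round(tobed(r),4))
    o=ortho(f,.36,.72,-.25,.25,.03,.0008); cv2.imwrite(f'pics/o{n}{k}.png',o[:,:,::-1])
E
python3 look.py 8 '[(.446,.054),(.437,-.044)]'; python3 - <<'E'
from h import *
plan2([])
E
```

```text
scene blank [0.4446 0.0522 0.0882 0.3178] bed [-0.156   0.0726]
scene blank [ 0.4362 -0.045  -0.0293  0.3193] bed [-0.1708 -0.0238]
side blank [0.4466 0.0545 0.0763 0.4319] bed [-0.1538  0.0748]
side blank [ 0.4374 -0.043  -0.0372  0.3942] bed [-0.1694 -0.0219]
t 17.0 tcp [0.3779 0.0495 0.1488] bed [-0.2227  0.0744] th 0.0651 F [-0.3 -0.3 -0.9] gap 50.2 j [-0.67 -0.21  0.38  2.18  0.08  1.16  1.3 ]
```

View pics/oscene8.png

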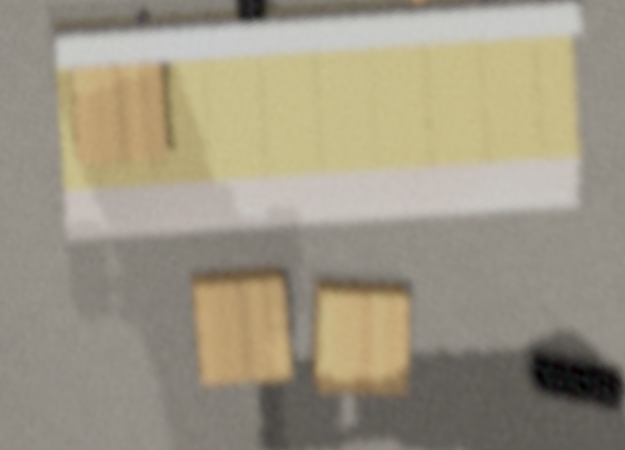

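View pics/oside8.png

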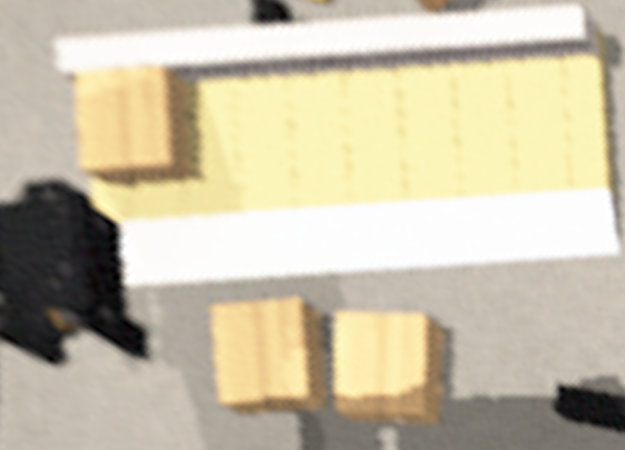

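Blank 1 is home, flush with the fence and square to it. Blank 2 is next.

```bash
python3 - <<'E'
from h import *
plan2([(*bedp(-.22,.073),.149,YAW,.3),(*bedp(-.22,.073),.012,YAW,.3),(*bedp(-.175,.073),.012,YAW,.3),(*bedp(-.1,.072),.012,YAW,0),(*bedp(-.045,.071),.0225,YAW,0),(*bedp(-.02,.071),.0225,YAW,0)])
E
```

```text
t 17.0 tcp [0.3779 0.0495 0.1488] bed [-0.2227  0.0744] th 0.0651 F [-0.3 -0.3 -0.9] gap 50.2 j [-0.67 -0.21  0.38  2.18  0.08  1.16  1.3 ]
-> [0.381 0.048 0.149 0.066 0.3  ] turn [-0.     0.3   -0.001] shift [-2.5 -1.4 -1. ]
-> [0.381 0.048 0.012 0.066 0.3  ] turn [0. 0. 0.] shift [-40.5   0.  130.9]
-> [0.426 0.051 0.012 0.066 0.3  ] turn [0. 0. 0.] shift [-43.    0.  -13.3]
-> [0.5   0.055 0.012 0.066 0.   ] turn [-0.  -0.3 -0. ] shift [-75.  -1.   0.]
-> [0.555 0.058 0.022 0.066 0.   ] turn [0. 0. 0.] shift [-55.   -1.  -10.5]
-> [0.58  0.06  0.022 0.066 0.   ] turn [0. 0. 0.] shift [-25.   0.   0.]
```

Request:
{"method": "drive_tool", "body": {"moves": "0 0.15 0 0 0 0 50; 0 0.15 0 0 0 0 50; 0 0 0 -11 -1 33 50; 0 0 0 -11 0 33 50; 0 0 0 -11 0 33 50; 0 0 0 -9 0 31 50; 0 0 0 0 0 0 50; 0 0 0 0 0 0 50; 0 0 0 0 0 0 50; 0 0 0 0 0 0 50"}}

```text
time_s: 18.25
eef_pos: [0.3801, 0.0482, 0.013]
eef_rot: [-0.149, -0.032, 0.988, -0.004]
wrist_force: [0.0, 1.1, 0.0]
finger_gap: 0.0498
```

```bash
python3 - <<'E'
from h import *
plan2([(*bedp(-.175,.073),.012,YAW,.3),(*bedp(-.1,.072),.012,YAW,0)])
E
```

```text
t 18.25 tcp [0.3801 0.0482 0.013 ] bed [-0.2206  0.0729] th 0.0642 F [0.  1.1 0. ] gap 49.8 j [-0.62  0.29  0.47  2.09 -0.17  1.1   1.59]
-> [0.426 0.051 0.012 0.066 0.3  ] turn [ 0.001  0.002 -0.001] shift [-43.8   0.1 -12.5]
-> [0.5   0.055 0.012 0.066 0.   ] turn [-0.  -0.3 -0. ] shift [-75.  -1.   0.]
```

Request:
{"method": "drive_tool", "body": {"moves": "0 0 0 -9 0 -2.6 50; 0 0 0 -9 0 -2.6 50; 0 0 0 -9 0 -2.6 50; 0 0 0 -9 0 -2.6 50; 0 0 0 -8 0 -2.4 50; 0 -0.15 0 0 0 0 50; 0 -0.15 0 0 0 0 50; 0 0 0 -13 0 0 50; 0 0 0 -14 0 0 50; 0 0 0 -14 0 0 50"}}

```text
time_s: 19.5
eef_pos: [0.4685, 0.0536, 0.0116]
eef_rot: [0.0, -0.032, 0.999, -0.0]
wrist_force: [-1.6, -0.0, 1.1]
finger_gap: 0.05
```

Request:
{"method": "drive_tool", "body": {"moves": "0 0 0 -14 0 0 50; 0 0 0 -13 0 0 50; 0 0 0 -11 0 -2.3 50; 0 0 0 -11 0 -2.3 50; 0 0 0 -11 0 -2.3 50; 0 0 0 -11 0 -2.3 50; 0 0 0 -11 0 -2 50; 0 0 0 -10 0 0 50; 0 0 0 -8 0 0 50; 0 0 0 -5 0 0 50"}}

```text
time_s: 20.75
eef_pos: [0.5712, 0.0602, 0.0225]
eef_rot: [-0.0, -0.032, 0.999, -0.0]
wrist_force: [-1.6, 0.7, 0.9]
finger_gap: 0.0498
```

```bash
python3 - <<'E'
from h import *
plan2([(*bedp(-.017,.071),.0225,YAW,0)])
E
```

```text
t 20.75 tcp [0.5712 0.0602 0.0225] bed [-0.0291  0.0723] th 0.0641 F [-1.6  0.7  0.9] gap 49.8 j [-0.58  0.4   0.48  1.88 -0.23  0.92  1.64]
-> [0.583 0.06  0.022 0.066 0.   ] turn [-0.    -0.    -0.002] shift [-12.1  -1.3  -0. ]
```

Request:
{"method": "drive_tool", "body": {"moves": "0 0 0 -4 0 0 50; 0 0 0 -3 0 0 50; 0 0 0 -2 0 0 50; 0 0 0 -1.5 0 0 50; 0 0 0 -1 0 0 50; 0 0 0 -1 0 0 50; 0 0 0 0 0 0 50; 0 0 0 0 0 0 50; 0 0 0 0 0 0 50; 0 0 0 0 0 0 50"}}

```text
time_s: 22.0
eef_pos: [0.5828, 0.061, 0.0225]
eef_rot: [-0.0, -0.032, 0.999, -0.0]
wrist_force: [-5.9, -0.2, 3.9]
finger_gap: 0.05
```

Request:
{"method": "drive_tool", "body": {"moves": "0 0 0 -1 0 0 50; 0 0 0 -1 0 0 50; 0 0 0 0 0 0 50; 0 0 0 0 0 0 50; 0 0 0 0 0 0 50; 0 0 0 4 0 0 50; 0 0 0 15 0 0 50; 0 0 0 20 0 -20 50; 0 0 0 40 0 -40 50; 0 0 0 40 0 -40 50"}}

```text
time_s: 23.25
eef_pos: [0.465, 0.0533, 0.1232]
eef_rot: [0.0, -0.032, 0.999, -0.0]
wrist_force: [0.4, 1.7, 1.9]
finger_gap: 0.0498
```

Request:
{"method": "drive_tool", "body": {"moves": "0 0 0 40 -30 -25 50; 0 0 0 30 -30 0 50; 0 0 0 20 -30 0 50; 0 0.15 0 0 0 0 50; 0 0.15 0 0 0 0 50; 0 0 0 0 0 0 50; 0 0 0 0 0 0 50; 0 0 0 0 0 0 50; 0 0 0 0 0 0 50; 0 0 0 0 0 0 50"}}

```text
time_s: 24.5
eef_pos: [0.3825, -0.042, 0.1481]
eef_rot: [-0.149, -0.032, 0.988, -0.004]
wrist_force: [-0.2, 0.4, 0.6]
finger_gap: 0.0501
```

```bash
python3 look.py 9 '[(.437,-.044)]'; python3 - <<'E'
from h import *
plan2([(*bedp(-.232,-.023),.012,YAW,.3)])
E
```

```text
scene blank [ 0.4355 -0.0451 -0.0255  0.0483] bed [-0.1715 -0.0239]
side blank [ 0.4374 -0.0433 -0.0385  0.0179] bed [-0.1695 -0.0222]
t 24.6 tcp [ 0.3825 -0.042   0.1479] bed [-0.2241 -0.0173] th 0.0641 F [-0.  -0.   1.2] gap 50.3 j [-0.67  0.08  0.69  1.98 -0.03  1.39  1.67]
-> [ 0.375 -0.048  0.012  0.066  0.3  ] turn [ 0.001  0.001 -0.002] shift [-32.6  -5.7 132.2]
```

View pics/oscene9.png

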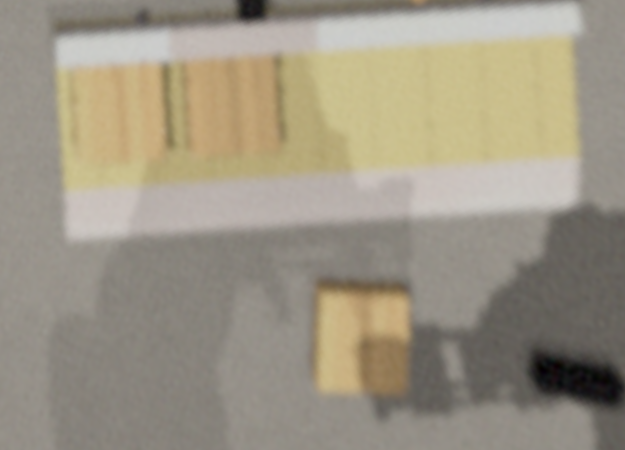

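View pics/oside9.png

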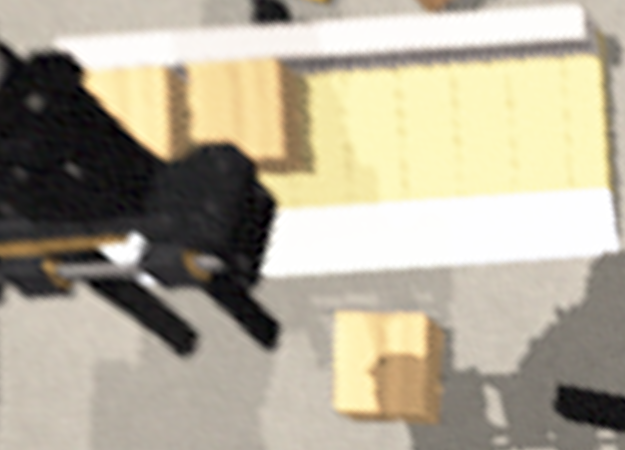

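Blanks 1 and 2 are both home. Blank 3 next.

Request:
{"method": "drive_tool", "body": {"moves": "0 0 0 -8 -1 33 50; 0 0 0 -8 -1 33 50; 0 0 0 -8 -1 33 50; 0 0 0 -8 -1 33 50; 0 0 0 0 0 0 50; 0 0 0 -9 0 -2.7 50; 0 0 0 -9 0 -2.7 50; 0 0 0 -9 0 -2.7 50; 0 0 0 -9 0 -2.7 50; 0 0 0 -9 0 -2.7 50"}}

```text
time_s: 25.85
eef_pos: [0.4217, -0.0435, 0.0121]
eef_rot: [-0.15, -0.032, 0.988, -0.005]
wrist_force: [-5.0, 0.3, 7.4]
finger_gap: 0.05
```

```bash
python3 - <<'E'
from h import *
plan2([(*bedp(-.175,-.021),.012,YAW,.3),(*bedp(-.1,-.023),.012,YAW,0)])
E
```

```text
t 25.85 tcp [ 0.4217 -0.0435  0.0121] bed [-0.1851 -0.0214] th 0.0642 F [-5.   0.3  7.4] gap 50.0 j [-0.57  0.4   0.65  2.   -0.21  1.13  1.84]
-> [ 0.432 -0.042  0.012  0.066  0.3  ] turn [ 0.001 -0.001 -0.002] shift [-9.7  0.4 -2.9]
-> [ 0.507 -0.04   0.012  0.066  0.   ] turn [-0.  -0.3 -0. ] shift [-75.  -2.   0.]
```

Request:
{"method": "drive_tool", "body": {"moves": "0 0 0 -9 0 -2.8 50; 0 -0.15 0 0 0 0 50; 0 -0.15 0 0 0 0 50; 0 0 0 -15 0 0 50; 0 0 0 -15 0 0 50; 0 0 0 -15 0 0 50; 0 0 0 -15 0 0 50; 0 0 0 -14 0 0 50; 0 0 0 0 0 0 50; 0 0 0 0 0 0 50"}}

```text
time_s: 27.1
eef_pos: [0.5042, -0.0385, 0.0115]
eef_rot: [-0.0, -0.032, 0.999, -0.0]
wrist_force: [0.4, 0.1, 0.5]
finger_gap: 0.0501
```

```bash
python3 - <<'E'
from h import *
plan2([(*bedp(-.045,-.022),.0225,YAW,0),(*bedp(-.020,-.022),.0225,YAW,0)])
f=save('side','sd10.png');cv2.imwrite('pics/c10.png',cv2.resize(f['img'][130:260,190:390],(780,507))[:,:,::-1])
E
```

```text
t 27.1 tcp [ 0.5042 -0.0385  0.0115] bed [-0.1025 -0.0218] th 0.0639 F [0.4 0.1 0.5] gap 50.1 j [-0.59  0.31  0.66  2.06 -0.25  0.85  1.85]
-> [ 0.562 -0.035  0.022  0.066  0.   ] turn [-0.    -0.001 -0.002] shift [-57.5  -0.2 -11. ]
-> [ 0.586 -0.033  0.022  0.066  0.   ] turn [0. 0. 0.] shift [-25.   0.   0.]
```

View pics/c10.png

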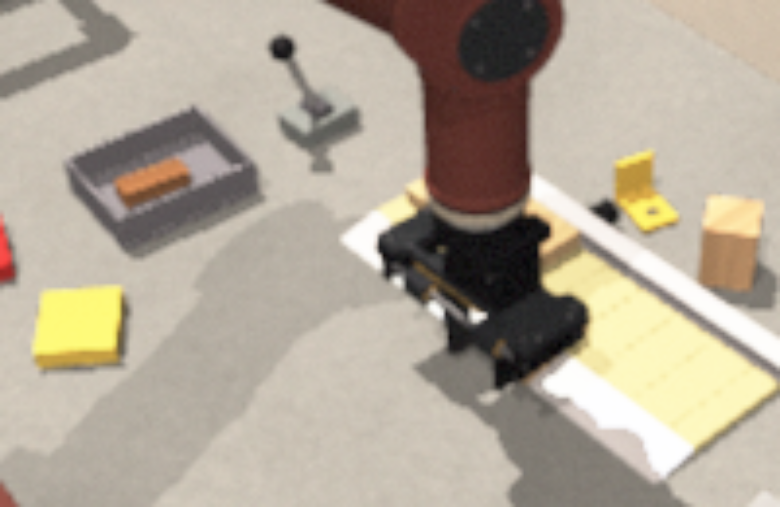

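Request:
{"method": "drive_tool", "body": {"moves": "0 0 0 -11 0 -2.2 50; 0 0 0 -11 0 -2.2 50; 0 0 0 -11 0 -2.2 50; 0 0 0 -11 0 -2.2 50; 0 0 0 -11 0 -2.2 50; 0 0 0 -10 0 0 50; 0 0 0 -8 0 0 50; 0 0 0 -4 0 0 50; 0 0 0 -3 0 0 50; 0 0 0 0 0 0 50"}}

```text
time_s: 28.4
eef_pos: [0.5844, -0.0331, 0.0227]
eef_rot: [0.0, -0.032, 0.999, -0.0]
wrist_force: [0.2, -0.2, -0.4]
finger_gap: 0.0501
```

```bash
python3 - <<'E'
from h import *
plan2([(*bedp(-.017,-.022),.0225,YAW,0)])
E
```

```text
t 28.4 tcp [ 0.5844 -0.0331  0.0227] bed [-0.022  -0.0217] th 0.0641 F [ 0.2 -0.2 -0.4] gap 50.1 j [-0.53  0.45  0.63  1.86 -0.32  0.94  1.88]
-> [ 0.589 -0.033  0.022  0.066  0.   ] turn [-0.     0.    -0.002] shift [-5.  -0.3  0.2]
```

Request:
{"method": "drive_tool", "body": {"moves": "0 0 0 -2 0 0 50; 0 0 0 -2 0 0 50; 0 0 0 -1 0 0 50; 0 0 0 -1 0 0 50; 0 0 0 -1 0 0 50; 0 0 0 0 0 0 50; 0 0 0 0 0 0 50; 0 0 0 0 0 0 50; 0 0 0 0 0 0 50; 0 0 0 0 0 0 50"}}

```text
time_s: 29.65
eef_pos: [0.5891, -0.0328, 0.0223]
eef_rot: [-0.002, -0.032, 0.999, 0.0]
wrist_force: [-10.4, 0.0, 7.2]
finger_gap: 0.0498
```

Request:
{"method": "drive_tool", "body": {"moves": "0 0 0 4 0 0 50; 0 0 0 15 0 0 50; 0 0 0 20 0 -20 50; 0 0 0 40 -20 -40 50; 0 0 0 30 -40 -40 50; 0 0 0 0 -50 -25 50; 0 0 0 0 -50 0 50; 0 0 0 0 -40 0 50; 0 0 0 0 0 0 50; 0 0 0 0 0 0 50"}}

```text
time_s: 30.9
eef_pos: [0.4955, -0.2375, 0.1464]
eef_rot: [-0.0, -0.032, 0.999, 0.0]
wrist_force: [-0.6, 0.7, -0.1]
finger_gap: 0.0499
```

```bash
cat > look2.py <<'E'
from h import *
import pickle,sys
k=sys.argv[1]; hm=[bedp(.034,y) for y in (.164,.0735,-.022)]
F={n:save(n,f'{n}{k}.png') for n in ['scene','side']}; pickle.dump(F,open('F0.pkl','wb'))
for n in F:
    f=F[n]; lab=cv2.cvtColor(f['img'],cv2.COLOR_RGB2LAB).astype(float); ws=np.clip((lab[...,1]-126)/5,0,1)
    for p in hm:
        r=fitbox(f,ws,p,YAW,.08,.072,.03,.03); print(n,'blank',np.round(r,4),'bed',np.round(tobed(r),4))
    o=ortho(f,.36,.72,-.45,.25,.03,.001); cv2.imwrite(f'pics/o{n}{k}.png',o[:,:,::-1])
E
python3 look2.py 11; python3 meas.py | grep -E "bar|scene|side"; python3 - <<'E'
from h import *
plan2([(.556,-.314,.15,.217,0),(.556,-.314,.005,.217,0)])
E
```

```text
scene blank [0.6323 0.152  0.0518 0.4137] bed [0.038  0.1599]
scene blank [0.6385 0.0622 0.0402 0.533 ] bed [0.0382 0.0699]
scene blank [ 0.6429 -0.0284  0.0629  0.3948] bed [ 0.0366 -0.0208]
side blank [ 0.6298  0.2363 -1.5554  0.576 ] bed [0.041  0.2441]
side blank [0.7319 0.0722 0.1885 0.604 ] bed [0.132  0.0736]
side blank [ 0.6288 -0.0327  0.0749  0.5708] bed [ 0.0223 -0.0242]
scene
bar [ 0.5588 -0.3135  0.2503  0.4768]
bar [ 0.5658 -0.4013 -0.1358  0.7426]
bar [ 0.4277 -0.3157  0.0983  1.0288]
bar [ 0.3548 -0.466   0.4826  0.    ]
side
bar [ 0.5998 -0.2825 -0.6786  0.7972]
bar [ 0.5587 -0.3728 -0.1181  0.811 ]
bar [ 0.4674 -0.2965 -0.6366  0.7763]
bar [ 0.432  -0.4286 -0.6738  0.7939]
t 31.0 tcp [ 0.496  -0.2368  0.1465] bed [-0.1237 -0.2191] th 0.0659 F [ 0.4 -0.   0.5] gap 50.0 j [-0.37  0.24  0.85  1.84 -0.2   1.15  2.18]
-> [ 0.556 -0.314  0.15   0.217  0.   ] turn [ 0.001  0.    -0.151] shift [-42.  -88.3  -3.5]
-> [ 0.556 -0.314  0.005  0.217  0.   ] turn [0. 0. 0.] shift [  0.   0. 145.]
```

View pics/oscene11.png

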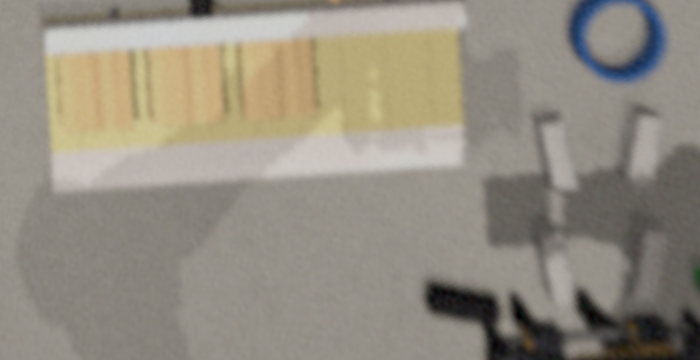

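View pics/oside11.png

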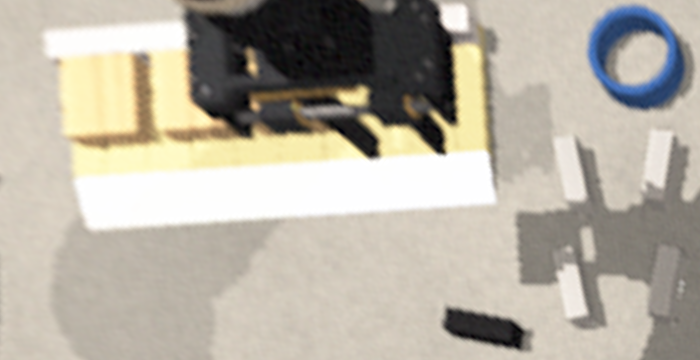

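All three blanks now sit against the fence. Joint 7 is close to its limit, so I'll use the half-turned grasp for the bars.

Request:
{"method": "drive_tool", "body": {"moves": "0 0 0.187 0 0 0 50; 0 0 0.187 0 0 0 50; 0 0 0.187 0 0 0 50; 0 0 0.187 0 0 0 50; 0 0 0.187 0 0 0 50; 0 0 0.187 0 0 0 50; 0 0 0.187 0 0 0 50; 0 0 0.187 0 0 0 50; 0 0 0.187 0 0 0 50; 0 0 0.187 0 0 0 50"}}

```text
time_s: 32.25
eef_pos: [0.4962, -0.2367, 0.1465]
eef_rot: [-0.0, 0.786, 0.618, 0.0]
wrist_force: [-0.3, 0.0, 1.4]
finger_gap: 0.0502
```

Request:
{"method": "drive_tool", "body": {"moves": "0 0 0.187 0 0 0 50; 0 0 0.187 0 0 0 50; 0 0 0.187 0 0 0 50; 0 0 0.187 0 0 0 50; 0 0 0.187 0 0 0 50; 0 0 0.187 0 0 0 50; 0 0 0 14 29 0 50; 0 0 0 14 29 0 50; 0 0 0 14 30 0 50; 0 0 0 0 0 0 50"}}

```text
time_s: 33.5
eef_pos: [0.5563, -0.316, 0.1464]
eef_rot: [0.0, 0.994, 0.107, -0.0]
wrist_force: [-0.0, 0.4, -1.2]
finger_gap: 0.0503
```

```bash
python3 - <<'E'
from h import *
plan2([(.556,-.314,.005,.217-np.pi,0)])
f=save('wrist','w12.png')
lab=cv2.cvtColor(f['img'],cv2.COLOR_RGB2LAB).astype(float)
for p in [(.4425,-.3136),(.445,-.4066),(.556,-.314),(.5625,-.401)]: print(w2px(f,(*p,.022)))
E
```

```text
t 33.5 tcp [ 0.5563 -0.316   0.1464] bed [-0.0688 -0.3021] th -2.928 F [-0.   0.4 -1.2] gap 50.3 j [-0.37  0.63  1.18  1.63 -0.6   1.3  -0.44]
-> [ 0.556 -0.314  0.005 -2.925  0.   ] turn [ 0.     0.    -0.003] shift [  0.2  -2.  141.4]
[293.05493293 290.87200307]
[374.90318462 304.14912242]
[314.9532582  193.75289168]
[400.46219885 205.35498985]
```

View pics/w12.png

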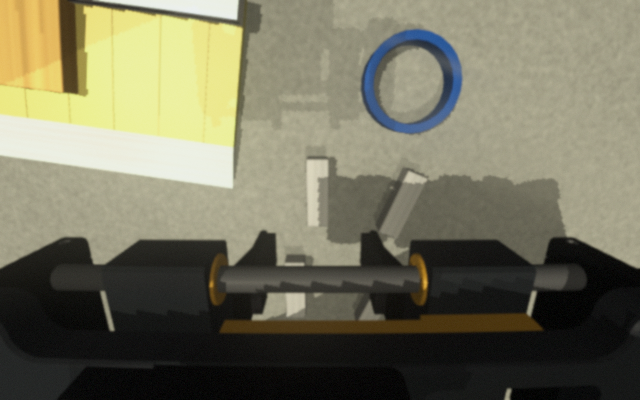

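The bar shows at about (316,192), within 2 px of the prediction and aligned with the jaws. Descending and gripping.

Request:
{"method": "drive_tool", "body": {"moves": "0 0 0 0 -2 45 50; 0 0 0 0 0 45 50; 0 0 0 0 0 30 50; 0 0 0 0 0 15 50; 0 0 0 0 0 6 50; 0 0 0 0 0 0 50; 0 0 0 0 0 0 10; 0 0 0 0 0 0 10; 0 0 0 0 0 0 10; 0 0 0 0 0 0 10", "newtons": 45}}

```text
time_s: 34.8
eef_pos: [0.5554, -0.3137, 0.006]
eef_rot: [0.0, 0.994, 0.107, 0.0]
wrist_force: [0.0, -0.4, 1.4]
finger_gap: 0.0216
```

```bash
python3 - <<'E'
from h import *
t=bedp(.053,.162); T=YAW-np.pi
plan2([(.556,-.314,.13,.217-np.pi,0),(*t,.13,T,0),(*t,.037,T,0)])
E
```

```text
t 34.8 tcp [ 0.5554 -0.3137  0.006 ] bed [-0.0695 -0.2998] th -2.928 F [ 0.  -0.4  1.4] gap 21.6 j [-0.29  0.76  1.04  1.74 -0.74  1.08 -0.36]
-> [ 0.556 -0.314  0.13  -2.925  0.   ] turn [ 0.001 -0.    -0.003] shift [   0.5    0.4 -124. ]
-> [ 0.647  0.155  0.13  -3.076  0.   ] turn [0.    0.    0.151] shift [ 121.9 -462.1    0. ]
-> [ 0.647  0.155  0.037 -3.076  0.   ] turn [0. 0. 0.] shift [ 0.  0. 93.]
```

Request:
{"method": "drive_tool", "body": {"moves": "0 0 0 0 0 -40 10; 0 0 0 0 0 -42 10; 0 0 0 0 0 -42 10; 0 0 0.15 0 0 0 10; 0 0 0 14 -50 0 10; 0 0 0 14 -50 0 10; 0 0 0 14 -50 0 10; 0 0 0 14 -50 0 10; 0 0 0 14 -50 0 10; 0 0 0 14 -50 0 10"}}

```text
time_s: 36.05
eef_pos: [0.6198, -0.0066, 0.1294]
eef_rot: [-0.0, 0.999, 0.032, -0.0]
wrist_force: [1.1, -0.2, -3.2]
finger_gap: 0.0214
```

Request:
{"method": "drive_tool", "body": {"moves": "0 0 0 14 -50 0 10; 0 0 0 12 -50 0 10; 0 0 0 12 -50 0 10; 0 0 0 0 -12 0 10; 0 0 0 0 0 0 10; 0 0 0 0 0 0 10; 0 0 0 0 0 0 10; 0 0 0 0 0 0 10; 0 0 0 0 0 0 10; 0 0 0 0 0 0 10"}}

```text
time_s: 37.3
eef_pos: [0.6476, 0.1554, 0.1297]
eef_rot: [-0.0, 0.999, 0.032, -0.0]
wrist_force: [0.3, 0.6, -2.8]
finger_gap: 0.0217
```

```bash
python3 - <<'E'
from h import *
t=bedp(.053,.162); T=YAW-np.pi
plan2([(*t,.037,T,0)])
f=save('wrist','w13.png')
for y in (.162,.072,-.0215):
  for a,b in ((.075,0),): print(np.round([w2px(f,(*bedp(.074,y-.036),.03)),w2px(f,(*bedp(.074,y+.036),.03)),w2px(f,(*bedp(-.006,y+.036),.03)),w2px(f,(*bedp(-.006,y-.036),.03))]).tolist())
E
```

```text
t 37.3 tcp [0.6476 0.1554 0.1297] bed [0.0534 0.1622] th -3.0779 F [ 0.3  0.6 -2.8] gap 21.7 j [-1.09  0.75  1.23  1.57 -0.72  1.34 -1.28]
-> [ 0.647  0.155  0.037 -3.076  0.   ] turn [-0.     0.    -0.002] shift [-0.4  0.2 92.7]
[[357.0, 179.0], [277.0, 179.0], [280.0, 260.0], [354.0, 259.0]]
[[456.0, 179.0], [377.0, 179.0], [373.0, 259.0], [446.0, 259.0]]
[[555.0, 179.0], [480.0, 179.0], [467.0, 259.0], [538.0, 258.0]]
```

View pics/w13.png

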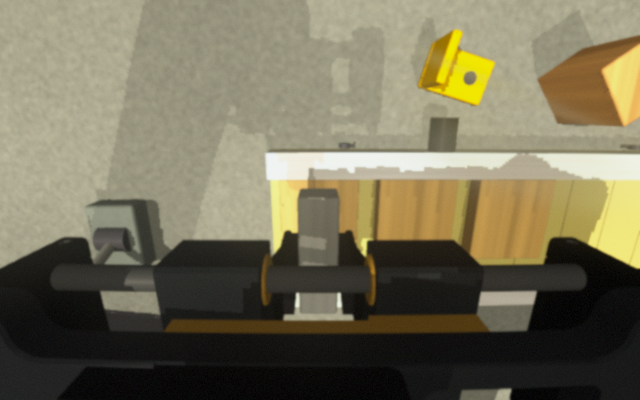

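The predicted blank corners line up with this wrist picture: fence edge at row 179, blank 2 spanning about 378–455. Placing the bar.

Request:
{"method": "drive_tool", "body": {"moves": "0 0 0 0 1 40 10; 0 0 0 0 0 30 10; 0 0 0 0 0 15 10; 0 0 0 0 0 6 10; 0 0 0 0 0 0 10; 0 0 0 0 0 0 10; 0 0 0 0 0 0 10; 0 0 0 0 0 0 10; 0 0 0 0 0 0 10; 0 0 0 0 0 0 10"}}

```text
time_s: 38.6
eef_pos: [0.6476, 0.1545, 0.0387]
eef_rot: [-0.0, 0.999, 0.032, -0.0]
wrist_force: [0.0, 0.2, -3.2]
finger_gap: 0.0215
```

Request:
{"method": "drive_tool", "body": {"moves": "0 0 0 0 0 1 10; 0 0 0 0 0 1 10; 0 0 0 0 0 0 10; 0 0 0 0 0 0 10; 0 0 0 0 0 0 30; 0 0 0 0 0 0 40; 0 0 0 0 0 0 40; 0 0 0 0 0 0 40; 0 0 0 0 0 -30 40; 0 0 0 0 0 -40 40"}}

```text
time_s: 39.85
eef_pos: [0.647, 0.1544, 0.1068]
eef_rot: [0.0, 0.999, 0.032, -0.001]
wrist_force: [0.7, 0.7, 0.8]
finger_gap: 0.0404
```

```bash
python3 - <<'E'
from h import *
b=(.4425,-.3136); T=.222-np.pi
plan2([(*b,.13,T,0),(*b,.006,T,0)])
f=save('wrist','w14.png')
E
```

```text
t 39.85 tcp [0.647  0.1544 0.1068] bed [0.0528 0.1613] th -3.0779 F [0.7 0.7 0.8] gap 40.4 j [-1.08  0.77  1.21  1.6  -0.74  1.3  -1.27]
-> [ 0.442 -0.314  0.13  -2.92   0.   ] turn [ 0.     0.002 -0.158] shift [-302.6  411.5  -23.2]
-> [ 0.442 -0.314  0.006 -2.92   0.   ] turn [0. 0. 0.] shift [  0.   0. 124.]
```

View pics/w14.png

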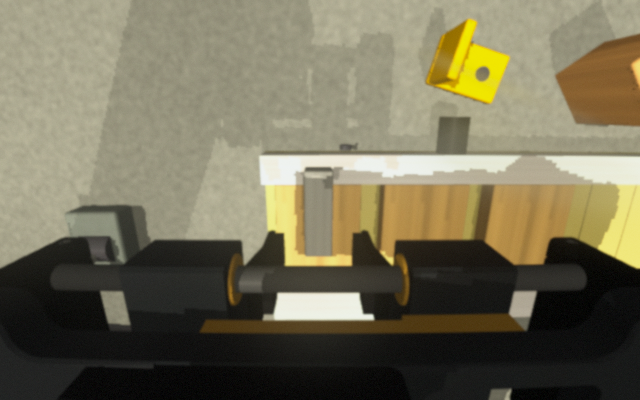

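Bar 1 spans columns 304–334 on blank 1, which spans about 282–360. It reaches roughly half-way over the fence, so it's well placed. Going for the next bar.

Request:
{"method": "drive_tool", "body": {"moves": "0 0 -0.158 0 0 -20 45; 0 0 0 -33 45 0 45; 0 0 0 -33 45 0 45; 0 0 0 -33 45 0 45; 0 0 0 -33 45 0 50; 0 0 0 -33 45 0 50; 0 0 0 -33 45 0 50; 0 0 0 -33 45 0 50; 0 0 0 -33 45 0 50; 0 0 0 -33 45 0 50"}}

```text
time_s: 41.15
eef_pos: [0.4463, -0.3073, 0.1269]
eef_rot: [-0.0, 0.994, 0.111, 0.0]
wrist_force: [0.2, 0.1, -0.9]
finger_gap: 0.0499
```

Request:
{"method": "drive_tool", "body": {"moves": "0 0 0 -6 7 0 50; 0 0 0 0 0 0 50; 0 0 0 0 0 0 50; 0 0 0 0 0 0 50; 0 0 0 0 0 0 50; 0 0 0 0 0 0 50; 0 0 0 0 0 0 50; 0 0 0 0 0 0 50; 0 0 0 0 0 0 50; 0 0 0 0 0 0 50"}}

```text
time_s: 42.4
eef_pos: [0.4427, -0.3141, 0.1267]
eef_rot: [0.0, 0.994, 0.111, 0.0]
wrist_force: [-0.7, 0.3, 0.6]
finger_gap: 0.0503
```

```bash
python3 - <<'E'
from h import *
b=(.4425,-.3136); T=.222-np.pi
plan2([(*b,.006,T,0)])
f=save('wrist','w15.png'); print(w2px(f,(*b,.022)))
E
```

```text
t 42.4 tcp [ 0.4427 -0.3141  0.1267] bed [-0.182  -0.2927] th -2.92 F [-0.7  0.3  0.6] gap 50.3 j [-0.49  0.42  1.27  1.89 -0.44  1.16 -0.41]
-> [ 0.442 -0.314  0.006 -2.92   0.   ] turn [ 0.  0. -0.] shift [ -0.   -0.5 120.7]
[316.34707518 199.39650398]
```

View pics/w15.png

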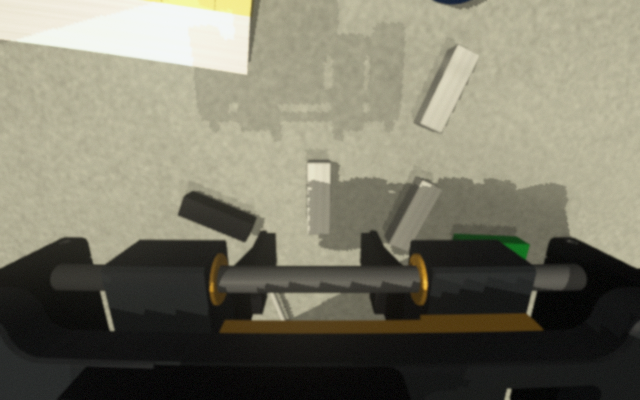

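Request:
{"method": "drive_tool", "body": {"moves": "0 0 0 0 0 40 50; 0 0 0 0 0 40 50; 0 0 0 0 0 25 50; 0 0 0 0 0 11 50; 0 0 0 0 0 5 50; 0 0 0 0 0 0 50; 0 0 0 0 0 0 10; 0 0 0 0 0 0 10; 0 0 0 0 0 0 10; 0 0 0 0 0 0 10", "newtons": 45}}

```text
time_s: 43.7
eef_pos: [0.4428, -0.3141, 0.0059]
eef_rot: [0.0, 0.994, 0.111, 0.0]
wrist_force: [0.6, -0.4, 1.9]
finger_gap: 0.0216
```

```bash
python3 - <<'E'
from h import *
t=bedp(.053,.072); T=YAW-np.pi
plan2([(.4425,-.3136,.13,.222-np.pi,0),(*t,.13,T,0),(*t,.037,T,0)])
E
```

```text
t 43.7 tcp [ 0.4428 -0.3141  0.0059] bed [-0.1819 -0.2928] th -2.9197 F [ 0.6 -0.4  1.9] gap 21.6 j [-0.32  0.57  1.07  1.98 -0.62  0.96 -0.29]
-> [ 0.442 -0.314  0.13  -2.92   0.   ] turn [ 0. -0. -0.] shift [  -0.2   -0.6 -124.1]
-> [ 0.653  0.065  0.13  -3.076  0.   ] turn [0.    0.    0.156] shift [ 235.2 -364.2    0. ]
-> [ 0.653  0.065  0.037 -3.076  0.   ] turn [0. 0. 0.] shift [ 0.  0. 93.]
```

Request:
{"method": "drive_tool", "body": {"moves": "0 0 0 0 0 -42 10; 0 0 0 0 0 -42 10; 0 0 0 0 0 -40 10; 0 0 0.156 0 0 0 10; 0 0 0 29 -45 0 10; 0 0 0 29 -45 0 10; 0 0 0 29 -45 0 10; 0 0 0 29 -45 0 10; 0 0 0 29 -45 0 10; 0 0 0 29 -45 0 10"}}

```text
time_s: 44.95
eef_pos: [0.5989, -0.0313, 0.1294]
eef_rot: [-0.0, 0.999, 0.033, -0.0]
wrist_force: [0.9, -1.4, -1.3]
finger_gap: 0.0216
```

Request:
{"method": "drive_tool", "body": {"moves": "0 0 0 29 -45 0 10; 0 0 0 29 -45 0 10; 0 0 0 3 -4 0 10; 0 0 0 0 0 0 10; 0 0 0 0 0 0 10; 0 0 0 0 0 0 10; 0 0 0 0 0 0 10; 0 0 0 0 0 0 10; 0 0 0 0 0 0 10; 0 0 0 0 0 0 10"}}

```text
time_s: 46.2
eef_pos: [0.6533, 0.0646, 0.1297]
eef_rot: [0.0, 0.999, 0.033, -0.0]
wrist_force: [0.3, -0.1, -2.5]
finger_gap: 0.0217
```

```bash
python3 - <<'E'
from h import *
t=bedp(.053,.072); T=YAW-np.pi
plan2([(*t,.037,T,0)])
f=save('wrist','w16.png')
for y in (.162,.072,-.0215): print(np.round([w2px(f,(*bedp(.074,y-.036),.03)),w2px(f,(*bedp(.074,y+.036),.03))]).tolist())
E
```

```text
t 46.2 tcp [0.6533 0.0646 0.1297] bed [0.0531 0.0713] th -3.0758 F [ 0.3 -0.1 -2.5] gap 21.7 j [-0.95  0.68  1.16  1.6  -0.64  1.29 -1.19]
-> [ 0.653  0.065  0.037 -3.076  0.   ] turn [ 0.  0. -0.] shift [-0.1 -0.7 92.7]
[[256.0, 179.0], [177.0, 179.0]]
[[356.0, 179.0], [276.0, 179.0]]
[[459.0, 179.0], [380.0, 179.0]]
```

View pics/w16.png

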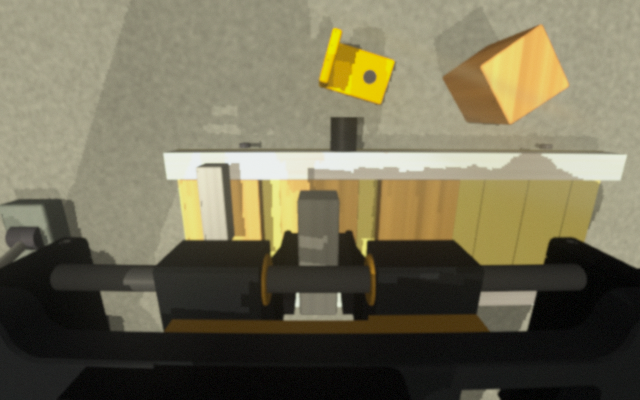

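Request:
{"method": "drive_tool", "body": {"moves": "0 0 0 0 0 40 10; 0 0 0 0 0 30 10; 0 0 0 0 0 15 10; 0 0 0 0 0 5 10; 0 0 0 0 0 1 10; 0 0 0 0 0 1 10; 0 0 0 0 0 1 10; 0 0 0 0 0 0 10; 0 0 0 0 0 0 10; 0 0 0 0 0 0 10"}}

```text
time_s: 47.5
eef_pos: [0.6533, 0.0646, 0.0368]
eef_rot: [0.0, 0.999, 0.033, 0.0]
wrist_force: [-0.7, 0.8, -2.8]
finger_gap: 0.0216
```

Request:
{"method": "drive_tool", "body": {"moves": "0 0 0 0 0 0.5 10; 0 0 0 0 0 0.5 10; 0 0 0 0 0 0 10; 0 0 0 0 0 0 10; 0 0 0 0 0 0 30; 0 0 0 0 0 0 40; 0 0 0 0 0 0 40; 0 0 0 0 0 0 40; 0 0 0 0 0 -30 40; 0 0 0 0 0 -40 40"}}

```text
time_s: 48.75
eef_pos: [0.6526, 0.0646, 0.1057]
eef_rot: [0.0, 0.999, 0.033, -0.001]
wrist_force: [1.6, 0.3, 0.5]
finger_gap: 0.04
```

```bash
python3 - <<'E'
from h import *
b=(.445,-.4066); T=-.193-np.pi
plan2([(*b,.13,T,0)])
b=(.5622,-.4012); T=-.154-np.pi
plan2([(*b,.13,T,0),(*b,.006,T,0)])
f=save('wrist','w17.png')
E
```

```text
t 48.75 tcp [0.6526 0.0646 0.1057] bed [0.0524 0.0713] th -3.0759 F [1.6 0.3 0.5] gap 40.0 j [-0.94  0.7   1.14  1.62 -0.66  1.26 -1.18]
-> [ 0.445 -0.407  0.13  -3.335  0.   ] turn [0.001 0.002 0.259] shift [-113.4  502.2  -24.3]
t 48.75 tcp [0.6526 0.0646 0.1057] bed [0.0524 0.0713] th -3.0759 F [1.6 0.3 0.5] gap 40.0 j [-0.94  0.7   1.14  1.62 -0.66  1.26 -1.18]
-> [ 0.562 -0.401  0.13  -3.296  0.   ] turn [0.001 0.002 0.22 ] shift [-17.9 474.1 -24.3]
-> [ 0.562 -0.401  0.006 -3.296  0.   ] turn [0. 0. 0.] shift [  0.   0. 124.]
```

View pics/w17.png

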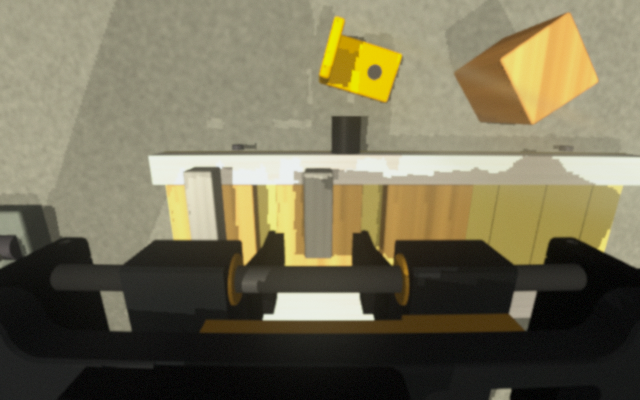

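Bar 2 is in place. Now the third bar.

Request:
{"method": "drive_tool", "body": {"moves": "0 0 0.11 0 0 -20 45; 0 0 0.11 0 0 0 45; 0 0 0 -2 53 0 45; 0 0 0 -2 53 0 45; 0 0 0 -2 53 0 50; 0 0 0 -2 53 0 50; 0 0 0 -2 53 0 50; 0 0 0 -2 53 0 50; 0 0 0 -2 53 0 50; 0 0 0 -2 53 0 50"}}

```text
time_s: 50.05
eef_pos: [0.572, -0.3535, 0.1257]
eef_rot: [-0.0, 0.997, -0.077, 0.0]
wrist_force: [0.9, 0.3, 0.8]
finger_gap: 0.0497
```

Request:
{"method": "drive_tool", "body": {"moves": "0 0 0 -2 50 0 50; 0 0 0 0 0 0 50; 0 0 0 0 0 0 50; 0 0 0 0 0 0 50; 0 0 0 0 0 0 50; 0 0 0 0 0 0 50; 0 0 0 0 0 0 50; 0 0 0 0 0 0 50; 0 0 0 0 0 0 50; 0 0 0 0 0 0 50"}}

```text
time_s: 51.3
eef_pos: [0.5626, -0.4011, 0.1257]
eef_rot: [-0.0, 0.997, -0.077, -0.0]
wrist_force: [0.4, -0.1, -0.4]
finger_gap: 0.0499
```

```bash
python3 - <<'E'
from h import *
b=(.5622,-.4012); T=-.154-np.pi
plan2([(*b,.006,T,0)])
f=save('wrist','w18.png'); print(w2px(f,(*b,.022)))
E
```

```text
t 51.3 tcp [ 0.5626 -0.4011  0.1257] bed [-0.0681 -0.3874] th 2.9873 F [ 0.4 -0.1 -0.4] gap 49.9 j [-0.15  0.73  1.11  1.51 -0.67  1.32 -0.7 ]
-> [ 0.562 -0.401  0.006 -3.296  0.   ] turn [-0.  0. -0.] shift [ -0.4   0.2 119.7]
[317.29046766 200.39866221]
```

View pics/w18.png

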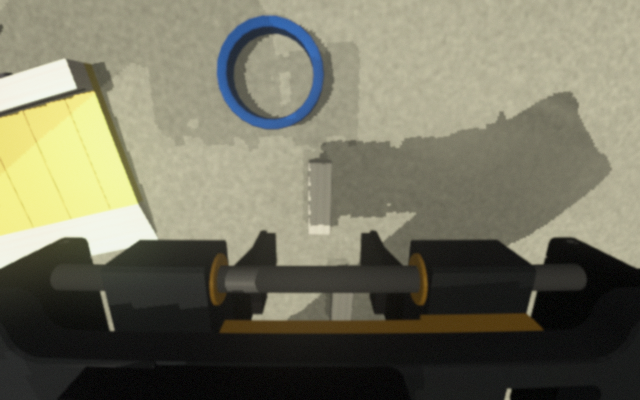

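Request:
{"method": "drive_tool", "body": {"moves": "0 0 0 0 0 40 50; 0 0 0 0 0 40 50; 0 0 0 0 0 25 50; 0 0 0 0 0 10 50; 0 0 0 0 0 5 50; 0 0 0 0 0 0 50; 0 0 0 0 0 0 10; 0 0 0 0 0 0 10; 0 0 0 0 0 0 10; 0 0 0 0 0 0 10", "newtons": 45}}

```text
time_s: 52.6
eef_pos: [0.5628, -0.4012, 0.006]
eef_rot: [0.0, 0.997, -0.077, 0.0]
wrist_force: [0.2, 0.5, 1.3]
finger_gap: 0.0215
```

```bash
python3 - <<'E'
from h import *
t=bedp(.053,-.0215); T=YAW-np.pi
plan2([(.5622,-.4012,.13,-.154-np.pi,0),(*t,.13,T,0),(*t,.037,T,0)])
E
```

```text
t 52.6 tcp [ 0.5628 -0.4012  0.006 ] bed [-0.068  -0.3876] th 2.9874 F [0.2 0.5 1.3] gap 21.5 j [-0.11  0.84  1.01  1.6  -0.77  1.14 -0.64]
-> [ 0.562 -0.401  0.13  -3.296  0.   ] turn [ 0. -0. -0.] shift [-6.00e-01  1.00e-01 -1.24e+02]
-> [ 0.659 -0.028  0.13  -3.076  0.   ] turn [ 0.    0.   -0.22] shift [ 121.5 -366.     0. ]
-> [ 0.659 -0.028  0.037 -3.076  0.   ] turn [0. 0. 0.] shift [ 0.  0. 93.]
```

Request:
{"method": "drive_tool", "body": {"moves": "0 0 0 0 0 -42 10; 0 0 0 0 0 -42 10; 0 0 0 0 0 -40 10; 0 0 -0.11 0 0 0 10; 0 0 -0.11 0 0 0 10; 0 0 0 17 -51 0 10; 0 0 0 17 -51 0 10; 0 0 0 17 -51 0 10; 0 0 0 17 -51 0 10; 0 0 0 17 -51 0 10"}}

```text
time_s: 53.85
eef_pos: [0.6307, -0.139, 0.1294]
eef_rot: [-0.0, 0.999, 0.033, -0.0]
wrist_force: [0.8, 0.4, -2.7]
finger_gap: 0.0216
```

Request:
{"method": "drive_tool", "body": {"moves": "0 0 0 17 -51 0 10; 0 0 0 17 -51 0 10; 0 0 0 2 -9 0 10; 0 0 0 0 0 0 10; 0 0 0 0 0 0 10; 0 0 0 0 0 0 10; 0 0 0 0 0 0 10; 0 0 0 0 0 0 10; 0 0 0 0 0 0 10; 0 0 0 0 0 0 10"}}

```text
time_s: 55.1
eef_pos: [0.6594, -0.0279, 0.1297]
eef_rot: [0.0, 0.999, 0.033, -0.0]
wrist_force: [0.2, -0.0, -2.4]
finger_gap: 0.0213
```

```bash
python3 - <<'E'
from h import *
t=bedp(.053,-.0215); T=YAW-np.pi
plan2([(*t,.037,T,0)])
f=save('wrist','w19.png')
for y in (.162,.072,-.0215): print(np.round([w2px(f,(*bedp(.074,y-.036),.03)),w2px(f,(*bedp(.074,y+.036),.03))]).tolist())
E
```

```text
t 55.1 tcp [ 0.6594 -0.0279  0.1297] bed [ 0.0531 -0.0214] th -3.0757 F [ 0.2 -0.  -2.4] gap 21.3 j [-0.78  0.67  1.13  1.59 -0.62  1.29 -1.07]
-> [ 0.659 -0.028  0.037 -3.076  0.   ] turn [ 0.  0. -0.] shift [-0.1  0.1 92.7]
[[155.0, 179.0], [79.0, 179.0]]
[[253.0, 179.0], [174.0, 179.0]]
[[357.0, 179.0], [277.0, 179.0]]
```

View pics/w19.png

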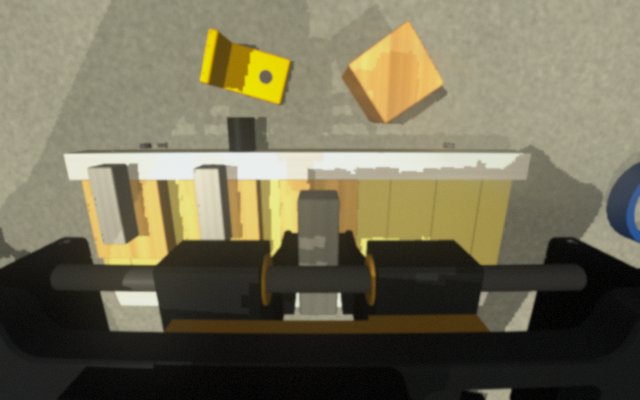

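Request:
{"method": "drive_tool", "body": {"moves": "0 0 0 0 0 40 10; 0 0 0 0 0 30 10; 0 0 0 0 0 15 10; 0 0 0 0 0 5 10; 0 0 0 0 0 1 10; 0 0 0 0 0 1 10; 0 0 0 0 0 1 10; 0 0 0 0 0 0.5 10; 0 0 0 0 0 0.5 10; 0 0 0 0 0 0 10"}}

```text
time_s: 56.4
eef_pos: [0.6594, -0.0278, 0.036]
eef_rot: [-0.0, 0.999, 0.033, 0.0]
wrist_force: [-0.5, 0.8, 0.8]
finger_gap: 0.0218
```

Request:
{"method": "drive_tool", "body": {"moves": "0 0 0 0 0 0 10; 0 0 0 0 0 0 30; 0 0 0 0 0 0 40; 0 0 0 0 0 0 40; 0 0 0 0 0 0 40; 0 0 0 0 0 -30 40; 0 0 0 0 0 -40 40; 0 0 0 -10 0 -40 40; 0 0 0 -30 0 -40 40; 0 0 0 -40 0 0 40"}}

```text
time_s: 57.65
eef_pos: [0.5806, -0.0342, 0.1885]
eef_rot: [0.0, 0.999, 0.033, 0.002]
wrist_force: [0.1, -0.2, 0.9]
finger_gap: 0.0396
```

```bash
python3 - <<'E'
from h import *
plan2([])
for n in ['wrist','scene','side']:
    f=save(n,n+'20.png')
    o=ortho(f,.52,.72,-.1,.25,.03,.0005); cv2.imwrite(f'pics/o{n}20.png',o[:,:,::-1])
E
```

```text
t 57.65 tcp [ 0.5806 -0.0342  0.1885] bed [-0.0259 -0.0226] th -3.0762 F [ 0.1 -0.2  0.9] gap 39.6 j [-1.    0.47  1.3   1.73 -0.47  1.3  -1.11]
```

View pics/wrist20.png

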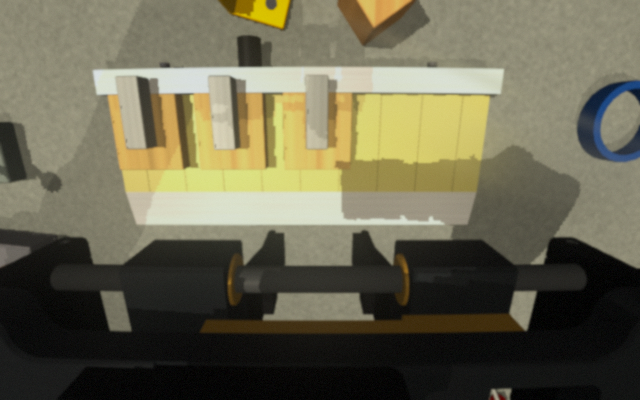

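View pics/oscene20.png

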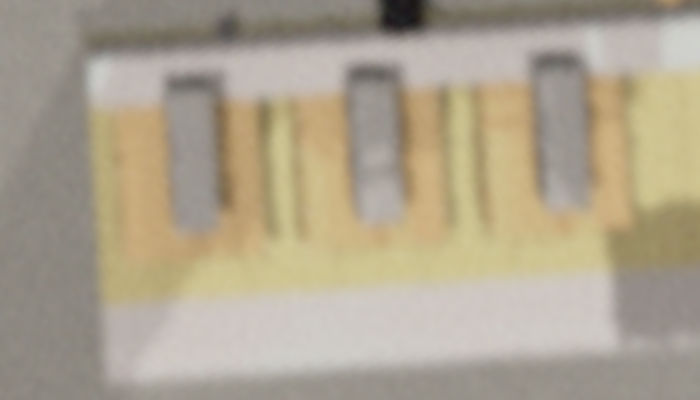

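View pics/owrist20.png

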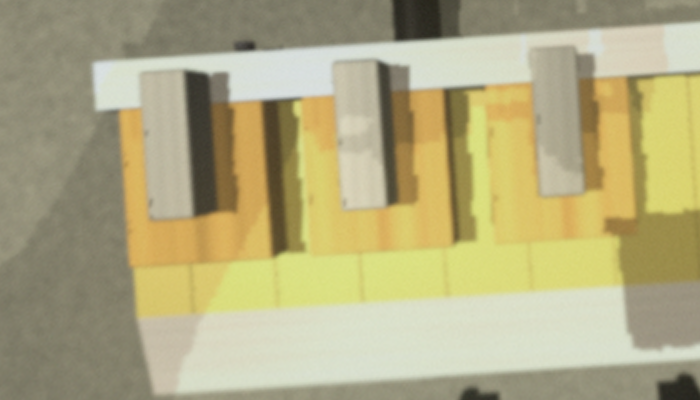

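All three bars bridge from the middle of their blanks onto the fence, and the blanks are flush with it. Lever next.

```bash
python3 - <<'E'
from h import *
T=-np.pi+YAW
plan2([(.50,.354,.19,T,0),(.51,.354,.10,T,0)])
E
```

```text
t 57.8 tcp [ 0.5783 -0.0329  0.1859] bed [-0.0282 -0.021 ] th -3.0761 F [ 0.6 -0.3  0.7] gap 40.2 j [-1.    0.47  1.3   1.73 -0.47  1.3  -1.11]
-> [ 0.5    0.354  0.19  -3.076  0.   ] turn [-0.002 -0.    -0.001] shift [ -52.6 -391.2   -4.1]
-> [ 0.51   0.354  0.1   -3.076  0.   ] turn [0. 0. 0.] shift [10.   0.7 90. ]
```

Request:
{"method": "drive_tool", "body": {"moves": "0 0 0 -6 -45 0 10; 0 0 0 -6 -45 0 10; 0 0 0 -6 -45 0 0; 0 0 0 -6 -45 0 0; 0 0 0 -6 -45 0 0; 0 0 0 -6 -45 0 0; 0 0 0 -6 -45 0 0; 0 0 0 -7 -45 0 0; 0 0 0 -6 -33 0 0; 0 0 0 0 0 0 0"}}

```text
time_s: 59.05
eef_pos: [0.4978, 0.3593, 0.1849]
eef_rot: [0.0, 0.999, 0.036, -0.0]
wrist_force: [-0.9, -0.7, 0.8]
finger_gap: 0.0003
```

```bash
python3 - <<'E'
from h import *
T=-np.pi+YAW
plan2([(.51,.354,.10,T,0)])
for n in ['side','scene','wrist']:
    f=save(n,n+'21.png')
    for l in ['lever_tip','lever_base']: print(n,l,[(np.round(x['xyz'],4).tolist(),round(x['score'],2)) for x in bot.tip_of(l,n)][:3])
E
```

```text
t 59.05 tcp [0.4978 0.3593 0.1849] bed [-0.0826  0.3756] th -3.0701 F [-0.9 -0.7  0.8] gap 0.3 j [-1.59  0.56  1.25  1.65 -0.54  1.34 -1.75]
-> [ 0.51   0.354  0.1   -3.076  0.   ] turn [0.001 0.    0.005] shift [11.8  6.1 84.9]
side lever_tip [([0.5603, 0.352, 0.1199], 0.61), ([0.632, 0.1536, 0.0188], 0.59)]
side lever_base [([0.5924, 0.3554, 0.0032], 0.52)]
scene lever_tip [([0.5602, 0.3507, 0.1166], 0.51)]
scene lever_base [([0.5939, 0.3528, 0.0004], 0.59)]
wrist lever_tip [([0.5632, 0.3531, 0.1174], 0.81)]
wrist lever_base [([0.5928, 0.353, -0.0041], 0.91), ([0.6307, 0.157, 0.0148], 0.26)]
```

View pics/wrist21.png

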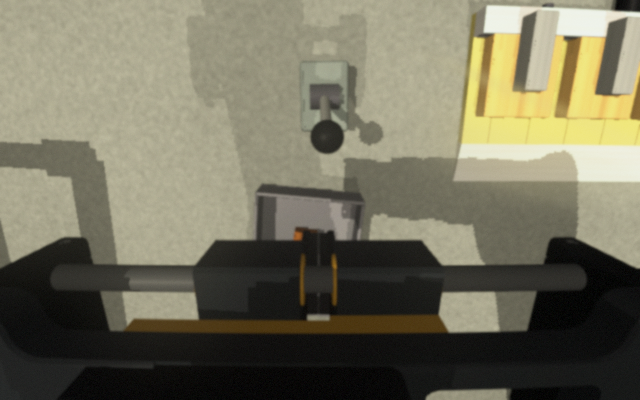

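The knob is at (327,137) in the wrist view. The three cameras agree on about (0.561, 0.352, 0.118).

Request:
{"method": "drive_tool", "body": {"moves": "0 0 0 6 4 40 0; 0 0 0 6 4 43 0; 0 0 0 0 0 0 0; 0 0 0 12 0 0 0; 0 0 0 12 0 0 0; 0 0 0 12 0 0 0; 0 0 0 12 0 0 0; 0 0 0 12 0 2 0; 0 0 0 12 0 2 0; 0 0 0 12 0 2 0"}}

```text
time_s: 60.75
eef_pos: [0.5959, 0.3537, 0.0964]
eef_rot: [0.0, 0.999, 0.033, -0.0]
wrist_force: [-0.3, 0.1, 0.2]
finger_gap: 0.0005
```

```bash
python3 - <<'E'
from h import *
plan2([])
f=save('side','sd22.png');cv2.imwrite('pics/c22.png',cv2.resize(f['img'][110:220,200:340],(764,600))[:,:,::-1])
E
```

```text
t 60.75 tcp [0.5959 0.3537 0.0964] bed [0.0149 0.3636] th -3.0758 F [-0.3  0.1  0.2] gap 0.5 j [-1.29  0.75  1.08  1.53 -0.68  1.27 -1.63]
```

View pics/c22.png

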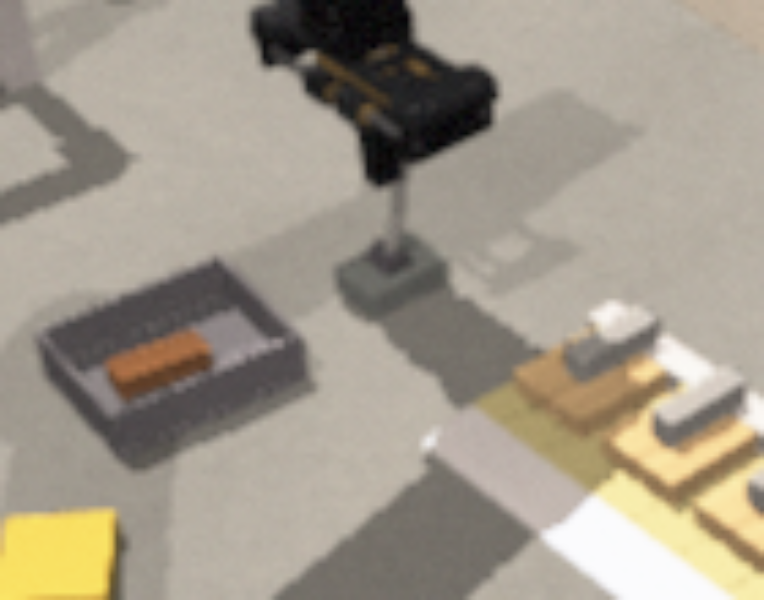

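Request:
{"method": "drive_tool", "body": {"moves": "0 0 0 8 0 1 0; 0 0 0 8 0 1 0; 0 0 0 8 0 1 0; 0 0 0 6 0 1 0; 0 0 0 4 0 1 0; 0 0 0 2 0 0 0; 0 0 0 0 0 0 0; 0 0 0 0 0 0 0; 0 0 0 0 0 0 0; 0 0 0 0 0 0 0"}}

```text
time_s: 62.05
eef_pos: [0.6206, 0.356, 0.0924]
eef_rot: [-0.0, 0.999, 0.034, -0.012]
wrist_force: [-56.8, -10.8, 39.3]
finger_gap: 0.0009
```

It's hard against its stop, with force rising to about 57 N from the fingers. Backing off and checking.

Request:
{"method": "drive_tool", "body": {"moves": "0 0 0 -8 0 0 0; 0 0 0 -12 0 0 0; 0 0 0 -20 0 0 0; 0 0 0 -20 0 -20 0; 0 0 0 -30 0 -40 0; 0 0 0 -30 0 -40 0; 0 0 0 -20 0 -20 0; 0 0 0 0 0 0 0; 0 0 0 0 0 0 0; 0 0 0 0 0 0 0"}}

```text
time_s: 63.3
eef_pos: [0.4917, 0.3465, 0.2109]
eef_rot: [0.001, 0.999, 0.033, -0.0]
wrist_force: [-0.2, 0.3, 0.3]
finger_gap: 0.0003
```

```bash
python3 - <<'E'
from h import *
plan2([])
for n in ['side','scene','wrist']:
    f=save(n,n+'23.png')
    for l in ['lever_tip','lever_base']: print(n,l,[(np.round(x['xyz'],4).tolist(),round(x['score'],2)) for x in bot.tip_of(l,n)][:3])
    o=ortho(f,.52,.72,-.1,.25,.03,.0005); cv2.imwrite(f'pics/o{n}23.png',o[:,:,::-1])
E
```

```text
t 63.3 tcp [0.4917 0.3465 0.2109] bed [-0.0896  0.3632] th -3.0766 F [-0.2  0.3  0.3] gap 0.3 j [-1.63  0.51  1.29  1.65 -0.5   1.37 -1.77]
side lever_tip [([0.6417, 0.3619, 0.1153], 0.42)]
side lever_base [([0.591, 0.3545, 0.0051], 0.6)]
scene lever_tip [([0.6411, 0.3594, 0.1101], 0.55)]
scene lever_base [([0.5921, 0.3537, 0.004], 0.83)]
wrist lever_tip [([0.6433, 0.3563, 0.1087], 0.55), ([0.5937, 0.3523, -0.0016], 0.32)]
wrist lever_base [([0.5916, 0.3528, -0.0025], 0.61)]
```

View pics/wrist23.png

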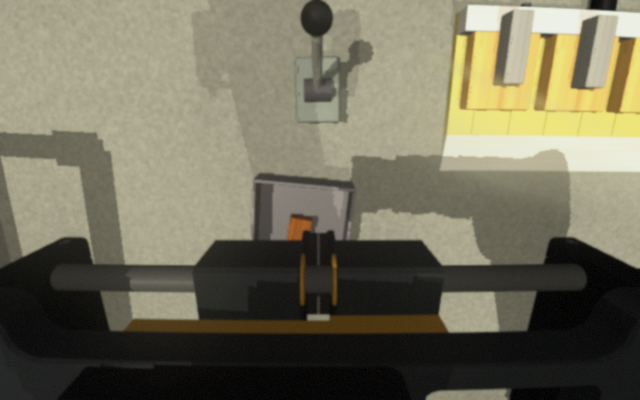

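View pics/oscene23.png

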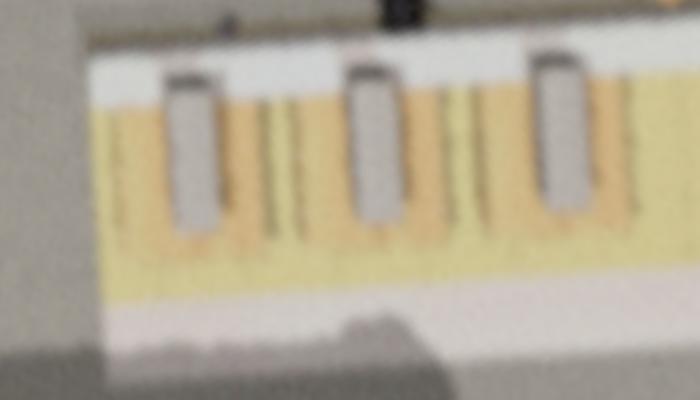

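View pics/side23.png

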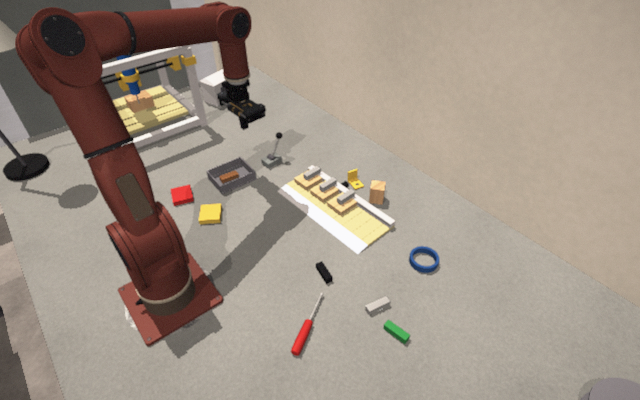

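```bash
python3 - <<'E'
from rig import bot
print(bot.close_job())
E
```

```text
the job is handed in; nothing more can be done
None
```

The bed is ready for cutting, and I handed the job in at about 63 s of the 210 s allowed. No verdict was reported.

- **Offcut:** it lies in the scrap tray.
- **Blanks:** three were present. I slid all of them up the ramp until contact force rose against the fence (about 6–15 N). The last pictures show them flat, square and flush with the fence.
- **Bars:** one steel bar lies on each blank, pointing at the fence and within about 2 mm of the blank's middle. Each overlaps the fence by about 12–15 mm. I left the spare bar, the look-alikes and the other loose things alone.
- **Lever:** I pushed it over last, and it met its stop firmly, peaking at about 57 N at the fingers. It stayed there after I backed off.

One check disagreed. The knob moved about 81 mm, roughly 0.83 rad of swing instead of 1.0. The lever probably started a little above zero. From the measured base, the rod ends leaning about 0.5 rad away from the robot. Together with the force at the stop, I took that as fully over.

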